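Slide the pipette hanger onto its pin and refit the lift-off door

ROBOT

A 6-joint arm with a two-finger parallel gripper is mounted at the origin on the work surface. World frame = base frame: x ahead of the robot, y to its left, z up, the work surface at z = 0. Lengths are in m, angles in degrees, forces in N, time in s.
With the tool pointing down it reaches from about 0.3 to 0.75 m from the base axis. Payload 8.5 kg.
Tool frame: the origin (TCP) lies at the very end of the fingers, on their centre line; the grasp point (between the pads) lies 19 mm behind it; x points along the fingers, y is the direction in which the jaws open and shut, and the axes are right-handed (so a half turn about x gives the same grasp; the last joint's range is limited). The gripper opens to 85 mm and grips with 20 to 120 N. Pads are 22 mm wide; open, the fingers measure 114 mm over their backs; the gripper's body (76 mm by 85 mm) begins 54 mm behind the grasp point. The pads swing forward as they close: fully open they stand 13 mm farther back than shut.
Start: joints at [62.378, 21.807, 74.336, -0, 83.858, -12.336], TCP at [0.145, 0.531, 0.231] pointing down, gripper open.
Joint ranges: [-178.18, 178.18], [-50.72, 133.34], [12.68, 142.11], [-81.47, 261.47], [9.98, 163.14], [-165.26, 165.26]. Speed limits (degrees/s): [136.94, 136.94, 180, 180, 180, 180].

INTERFACE

Orientations are given as a 3x3 rotation matrix whose columns are the frame's x, y, z axes.
In Python, from rig import sensors, cams, env gives the robot as it stands.
- The arm moves only by the shell command python3 -m crank 'ROWS' [FORCE]. ROWS is a JSON object of lists of equal length, an entry for each row: "hand": the closure in counts, from 0 (fully open) to 255 (shut); "translation": the shift along the tool's x, y, z in m, a list of three; "dr": the turn, a rotation vector about the tool's x, y, z in rad, a list of three. A call has 1 to 5 rows; each row is the pose to reach, as a shift and turn from the pose commanded when the call began, along the tool's axes at that moment; what a row does not reach only later rows make up. A row lasts 1/10 s, in which the tool goes at most 50 mm and 8.59 degrees, less where a joint would pass 70% of its speed; a pose out of reach is approached as far as the arm can. A call with a gripper value outside its range is refused whole. The fingers move at their own pace and stop on an object; FORCE is the grip in N (left out, the last holds). Time passes only in rows, so rows that repeat a pose let the fingers close. It gives the time, the measured TCP pose, the force and the opening at its end, in the units of the state.
- sensors.observe(): the state, without advancing time (a new reading comes with each control period).
- cams.get_image(name): name is "side" or "top"; returns (picture, depth): 384x512x3 uint8, blue, green, red; 384x512 float32, m along the optical axis (not along the pixel's ray), 0 where there is no reading.
- cams.calibration(name): a dict with "vertical_fov" (degrees; the focal length in pixels is half the picture's height over the tangent of half this angle, whatever the lens; pixels are square), "cx", "cy" (the principal point, pixels), "extrinsics" (4x4, takes a point from camera to world coordinates). Camera axes: x right, y down, z forward; pixel columns grow to the right and rows downward; lengths in m; the calibration is good to about 2 mm. A picture is of the moment at which its call begins. calibration takes no time and is no camera call.
- env.close_job(): hands the job in, once; it reports no verdict.
The state is a dict: "time_s": time; "q": joint angles; "qvel": joint speeds; "joint_efforts": joint torques, N m; "position": TCP position; "tool_rot": TCP orientation; "ft_force": force on the tool from outside, world axes, zero at the start; "wrist_torque": the same for the moment, N m; "grip_width": finger opening in m.
Only numpy, scipy, OpenCV 4.12 (cv2) and the standard library are available. Lean on these libraries where they do the work, as an engineer would, in place of code of your own. Each camera call takes 0.05 s, during which the arm holds its last target. There are 200 camera calls.

TASK

Get the pipette station ready again. First push the slotted hanger along its ledge, without lifting it out of the ledge, until its slot has run fully over the headed pin and it drops off the ledge's end and hangs from the pin; then lift the grey door out of its holder, lower it so both hinge knuckles drop fully onto the station's hinge pins with the door still standing open, and finally swing it shut against its stop. Leave the dish, screw cap, bottle and tip box where they are.

Things in the scene. Friction and masses are not known exactly. Their poses are not given: they have to be found in the camera images.
- station: White metal pipette station fixed to the bench, 103 x 305 mm. Origin on the bench straight below the headed pin; z up, +y from the ledge to the hinge side, +x from back panel to door opening (away from the robot). In mm: base plate 8 thick; back panel x -58..-50, y -90..100, top z 118; hinge wall y 82..94, x -58..36, top z 118; between ledge end (y -41) and wall only the base is below the pin.
- ledge_end (a point): Middle of the ledge floor's end, station (0, -41, 50) mm. The ledge is a channel along station y from y -205 to -41, open at both ends, floor at z 50, 38 wide inside, 46 outside, low lips to z 58. Axes as the station's.
- pin (a point): Middle of the free length of the steel pin that sticks out of the back panel along station +x, at station (0, 0, 92) mm. Pin 10 mm diameter, free between x -10 (an 18 mm collar) and x +10 (a 22 mm head, 5 thick). Axes as the station's.
- hinge_low (a point): Foot of the lower hinge pin, on top of its round bracket (18 mm diameter, 6 thick), station (55, 88, 34) mm. The pin is upright, 8 mm diameter, 16 tall, top 6 mm tapering to 3 mm diameter.
- hinge_up (a point): Foot of the upper hinge pin, the same, on the same vertical axis 70 mm higher: station (55, 88, 104) mm. The door comes in from the side with its lower knuckle between the two brackets, knuckles some 20 mm above their final height, and is then lowered.
- stop (a point): Middle of the door stop's front face, which the shut door's inner face meets: station (50, -61, 50) mm. A post x 40..50, y -68..-54, up to z 90.
- hanger: Pipette hanger, 0.18-0.35 kg, loose on the ledge: upright aluminium plate 6 mm thick (x), y -70..70, z 16..66, on a grey block 36 x 70 x 16 (z 0..16, thin prongs at +x). Origin: middle of the block's underside; y towards the slot's open end, along station +y. Starts with its +y end 12 to 72 mm short of the pin's side. Push on its -y edge, free above the lips (station z 66..116), low down.
- notch (a point): Pin's centre when hung: hanger (0, 0, 47) mm. The slot is open at the plate's +y end, z 34..49, back to y -7; its last 14 mm are 3 mm higher (to z 52): the notch. On the ledge the slot's roof passes 2 mm over the pin and this point is 5 mm above it; past the ledge end it drops 5 mm and hangs level to about 0.15 rad, notch on pin, its -y edge at station y -70.
- holder: Black groove block fixed to the bench in which the door stands at the start: base 120 x 70 x 8 mm, two walls 100 long up to z 45, groove 12.6 wide. Origin at the middle of its underside, x along the groove.
- door: Grey lift-off door, 0.2-0.4 kg: panel x -75..75, 10 mm thick (y), z 0..120; origin middle of its underside. Stands in the holder, underside 8 mm over the bench, hinge edge (-x) towards the robot, x along the holder's x. Hung, its underside is 20 mm over the bench; it swings freely and sags up to 0.05 rad. Straight open: its x along station +x; shut: along station -y, against the stop.
- knuckle_low (a point): Middle of the underside of the lower of the two steel hinge knuckles (upright tubes 19 mm outside, 11 mm bore, 18 tall, standing off the hinge edge): door (-89, 0, 14) mm. Hung, it lies on hinge_low.
- knuckle_up (a point): Middle of the underside of the upper knuckle, the same: door (-89, 0, 84) mm. Hung, it lies on hinge_up.
- dish: White closed dish, 80 mm diameter, 14 tall; origin under its centre. Leave alone.
- screw_cap: Blue screw cap lying flat, 34 mm diameter, 14 tall; origin under its centre. Leave alone.
- bottle: White bottle, 60 mm diameter, 130 tall; origin under its centre. Leave alone.
- tip_box: Grey box 80 x 60 x 50 mm; origin under its centre. Leave alone.
Things that resemble listed ones, but are neither listed nor needed, are in the scene too. Leave any orange look-alike of the hanger alone. Of the things that look like the door, the smaller one is meant.

How it is judged:
By the outcome, as a careful person would: the job done as asked, in the order asked, and still so for the second after the job is handed in, with the robot touching nothing.
It also fails if it takes over 72 s, if anything falls off the work surface, if the arm or the gripper's body presses on something with over 40 N, if the wrist force passes 120 N, or if a joint passes its speed limit or range.

## Working session

There is one attempt and no reset: what is moved stays moved. The work goes in short steps, Python scripts to look and compute and a shell command to move; the robot and the scene stay as the last step left them, time stands still between calls to the robot, and variables do not carry over. Pictures are saved under pics/ and viewed, about 8 in all and at most 12, crops included, and the job is handed in when it is done.

```bash
ls; mkdir -p pics
cat > h.py <<'E'
import numpy as np, cv2
from rig import sensors, cams, env
def cal(n):
    c=cams.calibration(n); f=192/np.tan(np.radians(c["vertical_fov"]/2)); return f,c["cx"],c["cy"],np.array(c["extrinsics"])
def grab(n,tag):
    im,d=cams.get_image(n); cv2.imwrite(f"pics/{tag}_{n}.png",im); np.save(f"pics/{tag}_{n}.npy",d); return im,d
def pts(n,d):
    f,cx,cy,E=cal(n); v,u=np.mgrid[0:384,0:512]
    P=np.stack([(u-cx)/f*d,(v-cy)/f*d,d],-1)@E[:3,:3].T+E[:3,3]; P[d==0]=np.nan; return P
def ray(n,u,v,z):
    f,cx,cy,E=cal(n); r=E[:3,:3]@np.array([(u-cx)/f,(v-cy)/f,1]); o=E[:3,3]; return o+r*(z-o[2])/r[2]
def proj(n,p):
    f,cx,cy,E=cal(n); q=E[:3,:3].T@(np.asarray(p)-E[:3,3]); return np.array([cx+f*q[0]/q[2],cy+f*q[1]/q[2]])
E
python3 - <<'E'
from h import *
s=sensors.observe(); print(s)
a,_=grab("top","a"); b,_=grab("side","a")
for n in("top","side"): print(n,cal(n)[:3],cal(n)[3].round(3).tolist(), cams.calibration(n).keys())
E
```

```text
pics
{'time_s': 0.0, 'q': array([ 6.23772382e+01,  2.18420914e+01,  7.43864008e+01,  3.71594612e-04,
        8.38576147e+01, -1.23358312e+01]), 'qvel': array([ 0.00968859, -0.00262484, -0.02062182,  0.02737112,  0.00101526,
       -0.09280629]), 'joint_efforts': array([-9.05044617e-04, -4.48461878e+01, -2.31274492e+01, -2.89701247e-04,
        4.80220231e-03, -1.08075906e-06]), 'position': array([0.14486812, 0.53026779, 0.23069176]), 'tool_rot': array([[-7.02505632e-04,  2.63653182e-01,  9.64617285e-01],
       [-1.32856232e-03,  9.64616425e-01, -2.63653915e-01],
       [-9.99998871e-01, -1.46677254e-03, -3.27368787e-04]]), 'ft_force': array([-0.16801637,  0.31311609,  0.25062843]), 'wrist_torque': array([ 0.00644601, -0.0009709 ,  0.03417438]), 'grip_width': 0.08541458190859517}
top (np.float64(430.9659701707072), 255.64154188495968, 188.09262991340196) [[-0.029, -0.979, 0.203, 0.247], [-1.0, 0.028, -0.007, 0.046], [0.001, -0.203, -0.979, 1.24], [0.0, 0.0, 0.0, 1.0]] dict_keys(['vertical_fov', 'cx', 'cy', 'extrinsics'])
side (np.float64(347.1830317772332), 260.15456814750024, 192.7193585056497) [[0.993, -0.084, 0.078, 0.43], [-0.114, -0.772, 0.626, -0.538], [0.007, -0.63, -0.776, 0.799], [0.0, 0.0, 0.0, 1.0]] dict_keys(['vertical_fov', 'cx', 'cy', 'extrinsics'])
```

Run:
```python
import cv2
for n in("top","side"):
    cv2.imwrite(f"pics/a_{n}2.png",cv2.resize(cv2.imread(f"pics/a_{n}.png"),(800,600),interpolation=cv2.INTER_CUBIC))
```

```text
(no output)
```

View pics/a_top2.png

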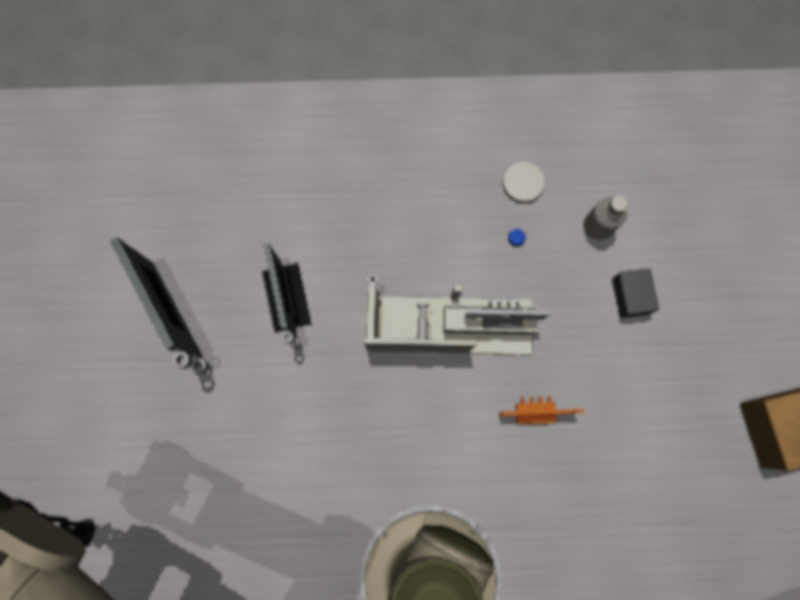

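View pics/a_side2.png

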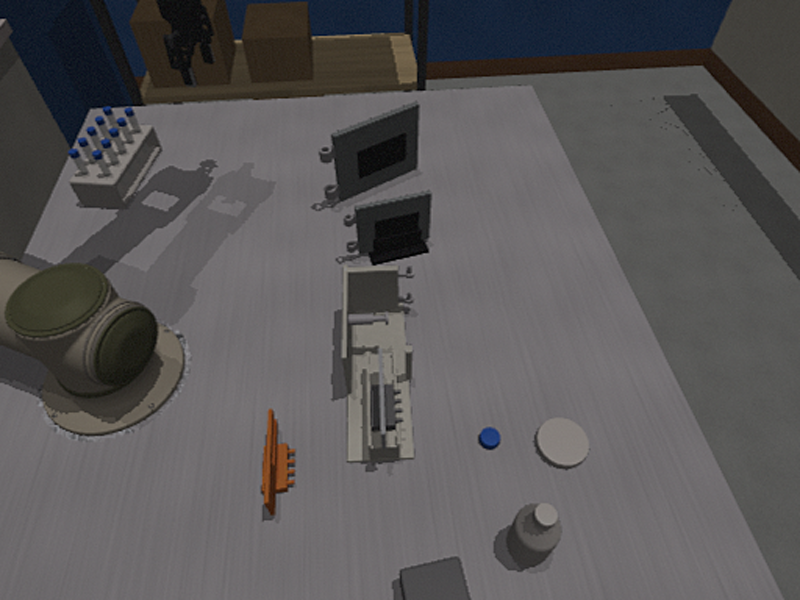

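The top view (800x600) shows the station around (450,325) with the aluminium hanger on the ledge at (495,318). The orange look-alike is at (540,412). The door candidates are the small grey one in the black holder at (283,290) and a larger grey one at (155,300). The smaller one stands in the holder, so it's the one meant. The side view agrees: small door at (393,225), large at (375,150). Next I'll measure from depth and confirm with a crop.

Run:
```python
from h import *
ims=[]
def crop(n,x0,y0,w,h):
    im=cv2.imread(f"pics/a_{n}.png")[y0:y0+h,x0:x0+w]; return cv2.resize(im,(400,int(400*h/w)),interpolation=cv2.INTER_CUBIC)
A=np.vstack([crop("top",225,175,130,65),crop("top",150,140,130,100)]); B=np.vstack([crop("side",200,110,100,75),crop("side",210,160,80,45)])
H=max(A.shape[0],B.shape[0]); A,B=[cv2.copyMakeBorder(m,0,H-m.shape[0],0,0,0) for m in(A,B)]
cv2.imwrite("pics/b.png",np.hstack([A,B]))
for n in("top","side"):
    d=np.load(f"pics/a_{n}.npy"); P=pts(n,d); hsv=cv2.cvtColor(cv2.imread(f"pics/a_{n}.png"),cv2.COLOR_BGR2HSV)
    print(n,"table z",np.nanmedian(P[100:140,200:300,2]) if n=="top" else np.nanmedian(P[300:340,330:400,2]))
    Z=P[...,2]; X=P[...,0]; Y=P[...,1]
    for nm,b,zs in [("station",(.2,.6,-.3,.12),[(.004,.012),(.045,.053),(.054,.062),(.090,.105),(.112,.124)]),("door",(.3,.7,.12,.36),[(.005,.012),(.04,.05),(.122,.134)])]:
        for lo,hi in zs:
            m=(X>b[0])&(X<b[1])&(Y>b[2])&(Y<b[3])&(Z>lo)&(Z<hi)
            q=P[m]
            if len(q)<5: print(nm,lo,len(q));continue
            r=cv2.minAreaRect((q[:,:2]*1000).astype(np.float32))
            print(nm,lo,hi,len(q),"med z",np.median(q[:,2]).round(4),"xy range",q[:,:2].min(0).round(3),q[:,:2].max(0).round(3),[np.round(x,1) for x in r])
```

```text
top table z 0.00017389554002478214
station 0.004 0.012 2557 med z 0.0067 xy range [ 0.201 -0.3  ] [0.6   0.119] [array([400.2, -90.2]), array([419.2, 399.1]), np.float64(90.0)]
station 0.045 0.053 343 med z 0.0497 xy range [ 0.388 -0.203] [0.496 0.095] [array([442.7, -54.9]), array([295.6, 107. ]), np.float64(87.3)]
station 0.054 0.062 241 med z 0.0578 xy range [ 0.273 -0.268] [0.492 0.1  ] [array([383.5, -93.6]), array([385.4, 198.6]), np.float64(78.7)]
station 0.09 0.105 253 med z 0.099 xy range [ 0.388 -0.213] [0.517 0.098] [array([449.1, -58.6]), array([309.8, 120.9]), np.float64(87.0)]
station 0.112 0.124 514 med z 0.1174 xy range [ 0.388 -0.214] [0.51  0.103] [array([420.7, -50.8]), array([309.3, 112.9]), np.float64(76.8)]
door 0.005 0.012 645 med z 0.0073 xy range [0.306 0.121] [0.699 0.36 ] [array([502.5, 240.2]), array([392.6, 239.3]), np.float64(0.0)]
door 0.04 0.05 134 med z 0.0451 xy range [0.404 0.224] [0.57 0.26] [array([487.4, 239.6]), array([169.2,  17.4]), np.float64(8.0)]
door 0.122 0.134 222 med z 0.1279 xy range [0.425 0.229] [0.572 0.268] [array([498.7, 249.6]), 
[... 481 characters left out ...]
.float64(75.7)]
station 0.09 0.105 360 med z 0.0986 xy range [ 0.39  -0.213] [0.52  0.094] [array([449.1, -56.9]), array([313.1, 113.3]), np.float64(84.4)]
station 0.112 0.124 527 med z 0.1178 xy range [ 0.391 -0.214] [0.514 0.103] [array([422.8, -50.8]), array([308.6, 114.5]), np.float64(76.4)]
door 0.005 0.012 272 med z 0.0087 xy range [0.302 0.127] [0.699 0.347] [array([492.8, 249.6]), array([398.6, 218.1]), np.float64(4.0)]
door 0.04 0.05 186 med z 0.0451 xy range [0.406 0.223] [0.575 0.263] [array([491.3, 240.6]), array([171.6,  20. ]), np.float64(9.0)]
door 0.122 0.134 200 med z 0.1282 xy range [0.427 0.23 ] [0.575 0.27 ] [array([500.8, 250. ]), array([149.6,  14.6]), np.float64(12.0)]
```

View pics/b.png

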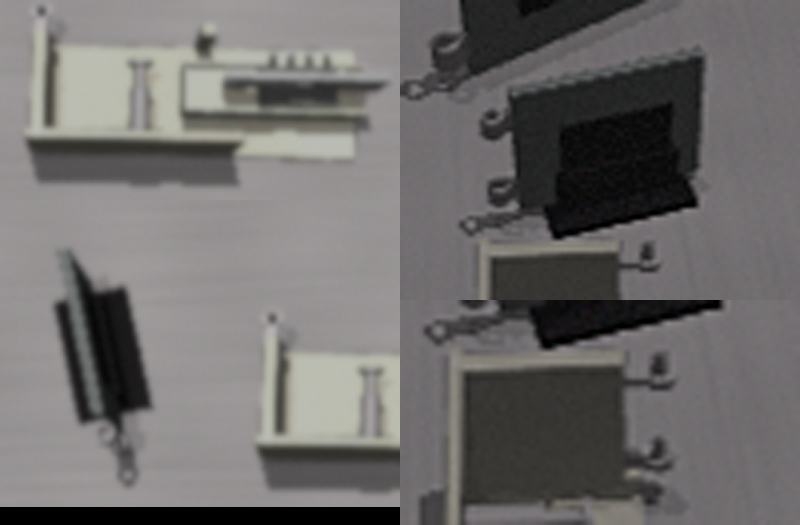

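The crops confirm it: the smaller door stands in the black holder (bottom left, (75,330)), with its knuckles towards the robot. The station's pin, ledge, stop and both hinge brackets are all visible. Now the precise poses.

```bash
cat > fit.py <<'E'
from h import *
def line(q):
    v=cv2.fitLine((q[:,:2]*1000).astype(np.float32),cv2.DIST_HUBER,0,.01,.01).ravel(); return v
def rect(q): return cv2.minAreaRect((q[:,:2]*1000).astype(np.float32))
E
python3 - <<'E'
from fit import *
for n in("top","side"):
    d=np.load(f"pics/a_{n}.npy"); P=pts(n,d); X,Y,Z=P[...,0],P[...,1],P[...,2]
    S=(X>.35)&(X<.55)&(Y>-.3)&(Y<.13)
    T=S&(Z>.113)&(Z<.123)
    q=P[T&(X<.412)&(Y<.09)]; v=line(q); print(n,"panel line",v.round(3),"yaw",np.degrees(np.arctan2(-v[0],v[1])).round(2), rect(q), "y",q[:,1].min().round(4),q[:,1].max().round(4))
    q=P[T&(Y>.06)&(X>.415)]; v=line(q); print("wall line",v.round(3),"yaw",np.degrees(np.arctan2(v[1],v[0])).round(2),rect(q))
    q=P[T&(X>.42)&(Y<.0)]; v=line(q); print("hanger plate",len(q),v.round(3),rect(q), "y",q[:,1].min().round(4),q[:,1].max().round(4),np.median(q[:,2]))
    q=P[S&(Z>.098)&(Z<.125)&(X>.477)&(Y>.06)]; print("up bracket",len(q),rect(q)); 
    q=P[S&(Z>.084)&(Z<.101)&(X>.40)&(X<.48)&(Y<.06)&(Y>-.03)]; print("pin",len(q),rect(q),q[:,2].max())
    q=P[S&(Z>.084)&(Z<.096)&(X>.48)&(Y<-.02)&(Y>-.12)]; print("stop",len(q),rect(q),np.median(q[:,2]))
    q=P[S&(Z>.055)&(Z<.061)&(X>.42)&(Y<-.06)&(Y>-.25)]; print("lips",len(q),rect(q))
    D=(X>.38)&(X<.6)&(Y>.18)&(Y<.30)
    q=P[D&(Z>.124)&(Z<.132)]; v=line(q); print("doortop",np.degrees(np.arctan2(v[1],v[0])).round(2),rect(q),np.median(q[:,2]).round(4))
    q=P[D&(Z>.09)&(Z<.122)&(X<.424)]; print("knuckle",len(q),rect(q),q[:,2].max().round(4))
E
```

```text
top panel line [5.50000e-02 9.98000e-01 3.96437e+02 2.88200e+00] yaw -3.14 ((396.63140869140625, 1.85577392578125), (176.34266662597656, 13.995548248291016), 84.80177307128906) y -0.0861 0.0895
wall line [ 1.00000e+00 -2.90000e-02  4.50684e+02  8.83960e+01] yaw -1.65 ((463.4945068359375, 88.13346862792969), (10.904773712158203, 94.09577178955078), 88.66670227050781)
hanger plate 119 [ 4.2000e-02  9.9900e-01  4.4246e+02 -1.4812e+02] ((442.7156066894531, -144.56748962402344), (138.5856475830078, 6.6194748878479), 87.61566162109375) y -0.2137 -0.0755 0.11606744511297307
up bracket 68 ((497.4711608886719, 85.12135314941406), (16.256973266601562, 39.14320755004883), 89.73865509033203)
pin 98 ((433.6107482910156, 0.37932872772216797), (21.69837188720703, 60.850887298583984), 88.85651397705078) 0.10091897131817129
stop 23 ((492.3036193847656, -63.026123046875), (14.239598274230957, 8.99892520904541), 82.39966583251953) 0.08971766025081052
lips 137 ((444.5417175292969, -132.21746826171875), (145.24073791503906, 45.91706848144531), 88.20136260986328)
doortop 11.98 ((498.6773986816406, 249.574
[... 812 characters left out ...]
6406, 85.13685607910156), (42.790855407714844, 16.349220275878906), 0.8103857636451721)
pin 144 ((434.7239074707031, 14.405044555664062), (87.64888763427734, 64.6409683227539), 86.94374084472656) 0.1008948255604043
stop 24 ((493.27313232421875, -62.77812957763672), (14.721921920776367, 7.412968635559082), 83.37718963623047) 0.09055454072807612
lips 182 ((455.5968017578125, -132.48171997070312), (142.0293731689453, 70.3391342163086), 84.80854034423828)
doortop 11.82 ((500.70147705078125, 250.5170440673828), (149.54031372070312, 13.904085159301758), 12.819727897644043) 0.1284
knuckle 52 ((414.0691223144531, 230.94119262695312), (17.293973922729492, 17.121248245239258), 72.8538589477539) 0.1133
```

Station origin is about (451, 0) mm at yaw -3.0°, the hanger's -y edge sits at station y -214.5, and the door is at (499.8, 249.9) mm at yaw 12°. I'll write a helper that turns target poses into row values.

```bash
cat > plan.py <<'E'
import numpy as np
from scipy.spatial.transform import Rotation as Ro
from rig import sensors
O=np.array([.451,.0002]); th=np.radians(-3.0)
ex=np.array([np.cos(th),np.sin(th)]); ey=np.array([-np.sin(th),np.cos(th)])
def st(x,y,z): return np.r_[O+ex*x/1000+ey*y/1000,z/1000]      # station mm -> world m
def tost(p): d=np.asarray(p)[:2]-O; return np.r_[d@ex,d@ey,p[2]].round(4)*1000
def Rd(yaw): # tool down, tool y at world yaw deg
    a=np.radians(yaw); x=np.array([0,0,-1.]); y=np.array([np.cos(a),np.sin(a),0]); return np.c_[x,y,np.cross(x,y)]
def plan(wps,start=None):
    s=sensors.observe()
    p,R=start or (s["position"],np.array(s["tool_rot"]))
    for q,yaw in wps:
        R2=Rd(yaw) if np.isscalar(yaw) else yaw
        t=R.T@(np.asarray(q)-p); dr=Ro.from_matrix(R.T@R2).as_rotvec()
        print(t.round(4).tolist(),dr.round(4).tolist(),"dist",np.linalg.norm(t).round(3),"deg",np.degrees(np.linalg.norm(dr)).round(1)); p,R=np.asarray(q),R2
def now():
    s=sensors.observe(); R=np.array(s["tool_rot"])
    print("t",round(s["time_s"],2),"p",s["position"].round(4),"st",tost(s["position"]),"yaw",np.degrees(np.arctan2(R[1,1],R[0,1])).round(2),"Rx",R[:,0].round(3),"F",s["ft_force"].round(1),"w",round(s["grip_width"],4),"q",s["q"].round(0))
E
python3 - <<'E'
from plan import *
plan([([.28,.33,.23],48),([.40,.12,.23],22),([.46,-.10,.2],-3),(st(4,-240,140),-3),(st(4,-240,68),-3)])
E
```

```text
[0.0009, -0.1576, 0.1832] [0.4663, -0.0, 0.0013] dist 0.242 deg 26.7
[0.0, -0.0758, 0.2297] [0.4538, 0.0, 0.0] dist 0.242 deg 26.0
[0.03, -0.0268, 0.2265] [0.4363, 0.0, 0.0] dist 0.23 deg 25.0
[0.06, -0.0102, 0.1404] [0.0, 0.0, 0.0] dist 0.153 deg 0.0
[0.072, 0.0, 0.0] [0.0, 0.0, 0.0] dist 0.072 deg 0.0
```

```bash
python3 -m crank '{"hand":[255,255,255,255,255],"translation":[[0,-0.032,0.037],[0,-0.063,0.073],[0,-0.095,0.110],[0.001,-0.126,0.146],[0.001,-0.158,0.183]],"dr":[[0.093,0,0],[0.186,0,0],[0.28,0,0],[0.373,0,0],[0.466,0,0.001]]}' 40
python3 -m crank '{"hand":[255,255,255,255,255],"translation":[[0,-0.015,0.046],[0,-0.03,0.092],[0,-0.045,0.138],[0,-0.061,0.184],[0,-0.076,0.23]],"dr":[[0.09,0,0],[0.18,0,0],[0.27,0,0],[0.36,0,0],[0.454,0,0]]}'
python3 -m crank '{"hand":[255,255,255,255,255],"translation":[[0.006,-0.005,0.045],[0.012,-0.011,0.09],[0.018,-0.016,0.136],[0.024,-0.022,0.181],[0.03,-0.027,0.226]],"dr":[[0.09,0,0],[0.18,0,0],[0.27,0,0],[0.36,0,0],[0.436,0,0]]}'
python3 -c "
from plan import *
now(); plan([(st(4,-240,140),-3),(st(4,-240,68),-3)])"
```

```text
time_s: 0.6
position: [0.2803, 0.3282, 0.2301]
tool_rot: [[0.0, 0.671, 0.741], [0.001, 0.741, -0.671], [-1.0, 0.001, -0.0]]
ft_force: [0.9, 1.7, -0.6]
grip_width: 0.0121
time_s: 1.1
position: [0.4004, 0.1176, 0.2302]
tool_rot: [[0.0, 0.929, 0.371], [0.001, 0.371, -0.929], [-1.0, 0.001, -0.001]]
ft_force: [-0.1, 1.2, -0.2]
grip_width: 0.0
time_s: 1.6
position: [0.4596, -0.102, 0.1996]
tool_rot: [[0.0, 0.998, -0.056], [0.001, -0.056, -0.998], [-1.0, -0.0, -0.001]]
ft_force: [0.4, 0.4, -0.3]
grip_width: 0.0002
t 1.6 p [ 0.4596 -0.102   0.1996] st [  13.9 -101.7  199.6] yaw -3.21 Rx [ 0.     0.001 -1.   ] F [ 0.4  0.4 -0.3] w 0.0002 q [-27.  16.  90.   0.  75. -24.]
[0.0594, -0.0094, 0.1384] [-0.0036, -0.0012, 0.0] dist 0.151 deg 0.2
[0.072, 0.0, 0.0] [0.0, 0.0, 0.0] dist 0.072 deg 0.0
```

```bash
python3 -m crank '{"hand":[255,255,255,255,255],"translation":[[0.005,-0.002,0.035],[0.015,-0.004,0.07],[0.03,-0.006,0.105],[0.045,-0.009,0.138],[0.059,-0.009,0.138]],"dr":[[-0.003,-0.001,0],[-0.003,-0.001,0],[-0.003,-0.001,0],[-0.003,-0.001,0],[-0.003,-0.001,0]]}'
python3 -m crank '{"hand":[255,255,255,255,255],"translation":[[0.025,0,0],[0.05,0,0],[0.065,0,0],[0.072,0,0],[0.072,0,0]],"dr":[[0,0,0],[0,0,0],[0,0,0],[0,0,0],[0,0,0]]}'
python3 -c "
from plan import *
now()"
python3 -m crank '{"hand":[255,255,255,255,255],"translation":[[0,0,-0.004],[0,0,-0.009],[0,0,-0.014],[0,0,-0.018],[0,0,-0.022]],"dr":[[0,0,0],[0,0,0],[0,0,0],[0,0,0],[0,0,0]]}'
python3 -c "
from plan import *
now()"
```

```text
time_s: 2.1
position: [0.443, -0.2408, 0.1398]
tool_rot: [[0.0, 0.999, -0.053], [-0.001, -0.053, -0.999], [-1.0, 0.0, 0.001]]
ft_force: [-0.0, 0.4, -0.1]
grip_width: 0.0001
time_s: 2.6
position: [0.4433, -0.2372, 0.0683]
tool_rot: [[-0.001, 0.999, -0.049], [0.001, -0.049, -0.999], [-1.0, -0.001, -0.001]]
ft_force: [-1.4, -0.1, 0.5]
grip_width: 0.0001
t 2.6 p [ 0.4433 -0.2372  0.0683] st [   4.7 -237.5   68.3] yaw -2.81 Rx [-0.001  0.001 -1.   ] F [-1.4 -0.1  0.5] w 0.0001 q [-42.  28.  95.   0.  57. -39.]
time_s: 3.1
position: [0.4448, -0.2152, 0.0693]
tool_rot: [[0.001, 0.999, -0.049], [-0.001, -0.049, -0.999], [-1.0, 0.001, 0.001]]
ft_force: [0.1, -2.4, 0.2]
grip_width: -0.0002
t 3.1 p [ 0.4448 -0.2152  0.0693] st [   5.1 -215.4   69.3] yaw -2.8 Rx [ 0.001 -0.001 -1.   ] F [ 0.1 -2.4  0.2] w -0.0002 q [-40.  27.  97.   0.  56. -37.]
```

```bash
R='[[0,0,0],[0,0,0],[0,0,0],[0,0,0],[0,0,0]]'
for i in 1; do python3 -m crank '{"hand":[255,255,255,255,255],"translation":[[0.001,0,-0.010],[0.002,0,-0.020],[0.002,0,-0.030],[0.002,0,-0.040],[0.002,0,-0.050]],"dr":[[0,0,0],[0,0,0],[0,0,0],[0,0,0],[0,0,0]]}' | egrep 'pos|force'; done
python3 -m crank '{"hand":[255,255,255,255,255],"translation":[[0,0,-0.010],[0,0,-0.020],[0,0,-0.030],[0,0,-0.039],[0,0,-0.045]],"dr":[[0,0,0],[0,0,0],[0,0,0],[0,0,0],[0,0,0]]}' | egrep 'pos|force'
python3 - <<'E'
from fit import *
from plan import *
now()
for n in("top","side"):
    im,d=grab(n,"c"); P=pts(n,d); 
    q=P[(P[...,2]>.09)&(P[...,2]<.125)&(P[...,0]>.425)&(P[...,0]<.475)&(P[...,1]>-.25)&(P[...,1]<.07)]
    q=np.array([tost(p) for p in q]); b=q[abs(q[:,0])<6]
    h,e=np.histogram(b[:,1],np.arange(-130,50,10)); print(n,[(int(e[i]),int(h[i]),b[(b[:,1]>=e[i])&(b[:,1]<e[i+1])][:,2].max().round(0) if h[i] else 0) for i in range(len(h))])
A=[cv2.resize(cv2.imread("pics/c_top.png")[170:245,225:355],(400,231),interpolation=cv2.INTER_CUBIC),cv2.resize(cv2.imread("pics/c_side.png")[165:300,200:290],(400,600),interpolation=cv2.INTER_CUBIC)]
A[0]=cv2.copyMakeBorder(A[0],0,369,0,0,0); cv2.imwrite("pics/c.png",np.hstack(A))
E
```

```text
position: [0.447, -0.1644, 0.0669]
ft_force: [-0.9, -1.0, -0.4]
position: [0.4492, -0.1196, 0.0669]
ft_force: [0.1, -0.8, -0.3]
t 4.1 p [ 0.4492 -0.1196  0.0669] st [   4.5 -119.8   66.9] yaw -2.78 Rx [ 0.  0. -1.] F [ 0.1 -0.8 -0.3] w 0.0 q [-30.  25. 101.   0.  53. -27.]
top [(-130, 0, 0), (-120, 0, 0), (-110, 0, 0), (-100, 0, 0), (-90, 0, 0), (-80, 0, 0), (-70, 0, 0), (-60, 0, 0), (-50, 5, np.float64(119.0)), (-40, 12, np.float64(119.0)), (-30, 12, np.float64(119.0)), (-20, 11, np.float64(120.0)), (-10, 16, np.float64(116.0)), (0, 18, np.float64(116.0)), (10, 14, np.float64(113.0)), (20, 11, np.float64(117.0)), (30, 4, np.float64(112.0))]
side [(-130, 35, np.float64(123.0)), (-120, 10, np.float64(116.0)), (-110, 2, np.float64(107.0)), (-100, 0, 0), (-90, 0, 0), (-80, 0, 0), (-70, 0, 0), (-60, 0, 0), (-50, 0, 0), (-40, 0, 0), (-30, 0, 0), (-20, 0, 0), (-10, 0, 0), (0, 0, 0), (10, 0, 0), (20, 0, 0), (30, 0, 0)]
```

View pics/c.png

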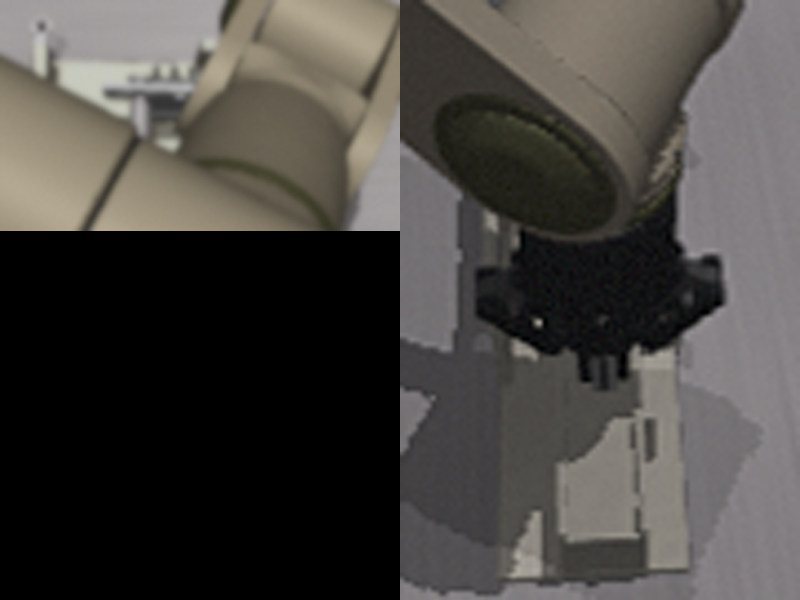

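The hanger's fork is already around the pin, with its front end at about y +34, so about 36 mm of push remains. Before continuing I'll check that the gripper linkage clears the back panel.

Run:
```python
from fit import *
from plan import *
P=pts("side",np.load("pics/c_side.npy")).reshape(-1,3); P=P[~np.isnan(P[:,0])]
q=np.array([tost(p) for p in P if abs(p[0]-.45)<.15 and abs(p[1]+.12)<.08]); q=q[(q[:,1]<-100)&(q[:,1]>-170)&(q[:,2]>62)]
for a in range(-85,95,10):
    b=q[(q[:,0]>=a)&(q[:,0]<a+10)]
    print(a,len(b),np.sort(b[:,2])[:4], b[np.argsort(b[:,2])[:3],1] if len(b) else "")
```

```text
-85 469 [316.6 319.2 319.6 319.7] [-144.2 -144.1 -141.9]
-75 447 [307.5 310.  311.1 311.4] [-149.  -148.6 -149.5]
-65 450 [156.6 157.1 157.8 158.1] [-130.5 -115.4 -113.2]
-55 437 [140.4 146.4 146.7 148.4] [-128.6 -129.8 -129.8]
-45 295 [128.3 132.  132.1 135.3] [-129.6 -129.1 -129.3]
-35 272 [114.2 115.8 118.6 120.4] [-129.5 -109.1 -129.6]
-25 249 [114.  114.2 115.8 118.6] [-129.5 -129.9 -128.2]
-15 281 [77.9 81.5 81.5 86.4] [-125.4 -124.8 -124.6]
-5 323 [73.3 74.  74.7 75. ] [-128.8 -128.9 -129.4]
5 353 [73.3 73.8 73.9 74. ] [-123.8 -129.3 -124.3]
15 367 [77.  84.1 88.4 93.7] [-123.5 -124.9 -124.7]
25 435 [111.  113.2 113.6 117.4] [-128.3 -129.7 -129.7]
35 372 [116.2 119.8 120.7 121.7] [-129.  -110.  -129.2]
45 165 [129.9 132.3 135.1 137.5] [-130.1 -129.1 -130.7]
55 81 [139.5 144.5 148.  148.5] [-128.7 -129.4 -129. ]
65 3 [156.2 156.6 157.7] [-129.6 -127.2 -106.8]
75 0 [] 
85 0 []
```

Clear: about 130 mm at the panel's x, against its 118 mm top. I'll continue slowly.

```bash
python3 -m crank '{"hand":[255,255,255,255,255],"translation":[[0,0,-0.006],[0,0,-0.012],[0,0,-0.017],[0,0,-0.022],[0,0,-0.027]],"dr":[[0,0,0],[0,0,0],[0,0,0],[0,0,0],[0,0,0]]}' | egrep 'pos|force'
python3 -m crank '{"hand":[255,255],"translation":[[0,0,-0.003],[0,0,-0.004]],"dr":[[0,0,0],[0,0,0]]}' | egrep 'pos|force'
python3 -m crank '{"hand":[255,255],"translation":[[0,0,-0.002],[0,0,-0.003]],"dr":[[0,0,0],[0,0,0]]}' | egrep 'pos|force'
python3 - <<'E'
from fit import *
from plan import *
now()
im,d=grab("top","d"); P=pts("top",d)
q=P[(P[...,2]>.09)&(P[...,2]<.125)&(P[...,0]>.425)&(P[...,0]<.475)&(P[...,1]>-.1)&(P[...,1]<.12)]
q=np.array([tost(p) for p in q]); b=q[(abs(q[:,0])<6)]
for a in range(-40,80,5):
    c=b[(b[:,1]>=a)&(b[:,1]<a+5)]; print(a,len(c),np.sort(c[:,2])[-3:])
E
```

```text
position: [0.4506, -0.0932, 0.0669]
ft_force: [-0.9, -0.4, -0.7]
position: [0.4508, -0.0892, 0.0669]
ft_force: [0.0, -1.7, 1.1]
position: [0.4509, -0.0864, 0.0669]
ft_force: [-0.2, 0.3, -0.1]
t 5.1 p [ 0.4509 -0.0864  0.0669] st [  4.4 -86.5  66.9] yaw -2.81 Rx [ 0.  0. -1.] F [-0.2  0.3 -0.1] w -0.0002 q [-26.  25. 102.   0.  53. -23.]
-40 0 []
-35 0 []
-30 0 []
-25 0 []
-20 0 []
-15 0 []
-10 4 [110.4 112.2 113.2]
-5 7 [110.  110.8 113. ]
0 8 [111.9 115.  116.5]
5 6 [109.6 110.8 112.7]
10 7 [110.2 112.  112.2]
15 7 [108.1 109.4 111.1]
20 6 [108.1 109.2 109.9]
25 5 [106.  107.4 110.3]
30 4 [106.2 107.9 109.3]
35 6 [107.1 108.3 108.6]
40 6 [105.8 106.  107.4]
45 6 [104.  105.5 105.7]
50 5 [101.6 103.2 105. ]
55 4 [103.3 103.9 106.4]
60 4 [101.  101.7 103. ]
65 2 [ 96.4 101.4]
70 2 [ 97.3 101.4]
75 0 []
```

```bash
python3 -m crank '{"hand":[255,255,255],"translation":[[0,0,-0.001],[0,0,-0.002],[0,0,-0.003]],"dr":[[0,0,0],[0,0,0],[0,0,0]]}' | egrep 'pos|force'
python3 -m crank '{"hand":[255,255],"translation":[[0,0,-0.001],[0,0,-0.002]],"dr":[[0,0,0],[0,0,0]]}' | egrep 'pos|force'
python3 - <<'E'
from fit import *
from plan import *
im,d=grab("top","e"); P=pts("top",d)
q=P[(P[...,2]>.09)&(P[...,2]<.125)&(P[...,0]>.425)&(P[...,0]<.475)&(P[...,1]>-.1)&(P[...,1]<.12)]
q=np.array([tost(p) for p in q]); b=q[(abs(q[:,0])<4)]
for a in range(-20,80,10):
    c=b[(b[:,1]>=a)&(b[:,1]<a+10)]; print(a,len(c),np.sort(c[:,2])[-3:])
E
```

```text
position: [0.4511, -0.0835, 0.0669]
ft_force: [-0.2, -0.1, 0.1]
position: [0.4512, -0.0816, 0.0669]
ft_force: [0.6, -1.2, 0.7]
-20 0 []
-10 3 [105.1 107.6 111.4]
0 13 [111.9 112.2 114.7]
10 13 [112.7 112.9 113.1]
20 10 [110.3 110.3 111.7]
30 10 [110.3 110.6 112.2]
40 8 [107.8 108.3 108.5]
50 10 [108.9 109.5 110.8]
60 6 [108.4 108.7 110.5]
70 2 [ 96.  108.9]
```

It has dropped and nearly levelled, with its top at about 111 mm. I'll back straight off, lift, and look.

```bash
python3 -m crank '{"hand":[255,255,255,255,255],"translation":[[0,0,0.003],[0,0,0.015],[0,0,0.035],[-0.02,0,0.05],[-0.06,0,0.06]],"dr":[[0,0,0],[0,0,0],[0,0,0],[0,0,0],[0,0,0]]}' | egrep 'pos|force'
python3 -m crank '{"hand":[0,0,0,0,0],"translation":[[-0.05,-0.02,0.03],[-0.10,-0.05,0.05],[-0.14,-0.10,0.07],[-0.14,-0.15,0.07],[-0.14,-0.18,0.07]],"dr":[[0,0,0],[0,0,0],[0,0,0],[0,0,0],[0,0,0]]}' | egrep 'pos|force'
python3 - <<'E'
from fit import *
from plan import *
now()
A=[]
for n,c in(("top",(170,245,225,355)),("side",(165,300,200,290))):
    im,d=grab(n,"f"); P=pts(n,d)
    q=P[(P[...,2]>.055)&(P[...,2]<.125)&(P[...,0]>.42)&(P[...,0]<.48)&(P[...,1]>-.15)&(P[...,1]<.12)]
    q=np.array([tost(p) for p in q]); b=q[(abs(q[:,0])<5)]; print(n,[(a,np.sort(b[(b[:,1]>=a)&(b[:,1]<a+10),2])[-3:]) for a in range(-90,90,10)])
    A.append(im[c[0]:c[1],c[2]:c[3]])
A=[cv2.resize(A[0],(400,231),interpolation=cv2.INTER_CUBIC),cv2.resize(A[1],(400,600),interpolation=cv2.INTER_CUBIC)]
A[0]=cv2.copyMakeBorder(A[0],0,369,0,0,0); cv2.imwrite("pics/f.png",np.hstack(A))
E
```

```text
position: [0.447, -0.1427, 0.1258]
ft_force: [1.9, 0.1, 0.5]
position: [0.2741, -0.2034, 0.2664]
ft_force: [-0.6, -1.4, -0.3]
t 6.7 p [ 0.2741 -0.2034  0.2664] st [-166.  -212.5  266.4] yaw -2.79 Rx [ 0.002 -0.003 -1.   ] F [-0.6 -1.4 -0.3] w 0.0723 q [-57.  -2.  98.  -0.  83. -54.]
top [(-90, array([], dtype=float64)), (-80, array([], dtype=float64)), (-70, array([113.5, 113.9, 115.4])), (-60, array([112.5, 113. , 115.3])), (-50, array([111.2, 111.8, 112.8])), (-40, array([114.1, 114.2, 116.5])), (-30, array([113.7, 114.1, 114.4])), (-20, array([114.3, 115.6, 115.6])), (-10, array([111.5, 111.9, 112.6])), (0, array([112.5, 114.8, 117.1])), (10, array([111.4, 112.9, 114.3])), (20, array([111.1, 111.3, 112.9])), (30, array([112.6, 113.1, 113.9])), (40, array([109.4, 111. , 113.6])), (50, array([110.6, 111.5, 113.2])), (60, array([109.3, 112.7, 113. ])), (70, array([ 76.9, 101. , 109.5])), (80, array([119.7, 121.8, 122.9]))]
side [(-90, array([], dtype=float64)), (-80, array([], dtype=float64)), (-70, array([113.6, 113.8, 115.3])), (-60, array([113.3, 113.7, 114.2])), (-50, array([113.2, 113.4, 113.9])), (-40, array([112.3, 113. , 113.1])), (-30, array([110.7, 111.5, 114.8])), (-20, array([112.3, 112.5, 113.4])), (-10, array([112.5, 112.8, 113.3])), (0, array([111.8, 112.4, 112.9])), (10, array([112. , 112.7, 114. ])), (20, array([111.5, 111.5, 112.8])), (30, array([110.9, 111.1, 112. ])), (40, array([110.7, 111.6, 112.3])), (50, array([111. , 112.5, 112.5])), (60, array([112.3, 112.4])), (70, array([109.6])), (80, array([119.1, 119.5, 120. ]))]
```

View pics/f.png

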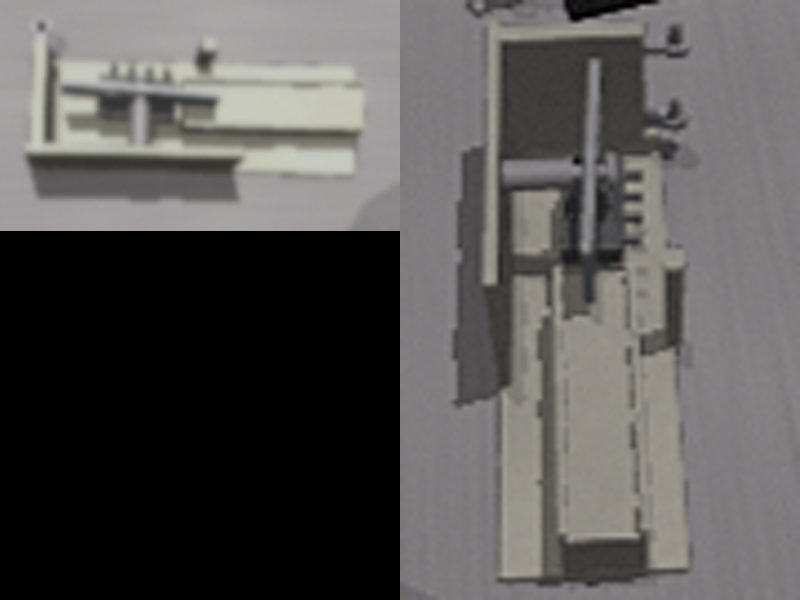

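The hanger hangs on the pin, level at y -70 to +71 with its top at about 112. In the crop the plate spans (65..215, 90) across the pin head at (140, 95), and the side view shows it off the ledge. Now the door: I'll refine the hinge position and plan the approach.

Run:
```python
from fit import *
from plan import *
for n in("top","side"):
    P=pts(n,np.load(f"pics/f_{n}.npy")).reshape(-1,3); P=P[~np.isnan(P[:,0])]
    q=np.array([tost(p) for p in P if .47<p[0]<.54 and .05<p[1]<.12])
    for lo,hi in((100,109),(110,124)):
        b=q[(q[:,2]>lo)&(q[:,2]<hi)&(q[:,0]>43)]; print(n,lo,len(b),"x",b[:,0].min(),b[:,0].max(),"y",b[:,1].min(),b[:,1].max(),"mean",b.mean(0).round(1))
D=np.array([.4997,.250]); u=np.array([np.cos(np.radians(11.9)),np.sin(np.radians(11.9))])
g=D-.005*u
plan([([.36,-.05,.27],32),([.45,.12,.27],67),([*g,.20],101.9),([*g,.096],101.9)])
```

```text
top 100 31 x 44.5 62.199999999999996 y 79.5 95.9 mean [ 52.4  88.2 104.6]
top 110 6 x 50.5 55.199999999999996 y 84.6 90.0 mean [ 52.6  88.2 116.3]
side 100 34 x 43.1 64.5 y 79.8 97.10000000000001 mean [ 53.9  86.5 104.3]
side 110 11 x 53.400000000000006 58.9 y 85.2 90.5 mean [ 55.9  87.5 115.4]
[-0.004, 0.0796, -0.1576] [-0.6132, 0.0031, -0.0003] dist 0.177 deg 35.1
[0.0, 0.1664, -0.0965] [-0.6109, 0.0, 0.0] dist 0.192 deg 35.0
[0.07, 0.1362, -0.0091] [-0.6091, 0.0, 0.0] dist 0.153 deg 34.9
[0.104, 0.0, 0.0] [0.0, 0.0, 0.0] dist 0.104 deg 0.0
```

```bash
python3 -m crank '{"hand":[0,0,0,0,0],"translation":[[-0.001,0.016,-0.031],[-0.001,0.032,-0.063],[-0.002,0.048,-0.094],[-0.003,0.064,-0.126],[-0.004,0.08,-0.158]],"dr":[[-0.122,0,0],[-0.245,0,0],[-0.367,0,0],[-0.49,0.002,0],[-0.613,0.003,0]]}' | egrep 'pos'
python3 -m crank '{"hand":[0,0,0,0,0],"translation":[[0,0.033,-0.019],[0,0.066,-0.038],[0,0.1,-0.058],[0,0.133,-0.077],[0,0.166,-0.097]],"dr":[[-0.122,0,0],[-0.244,0,0],[-0.366,0,0],[-0.489,0,0],[-0.611,0,0]]}' | egrep 'pos'
python3 -m crank '{"hand":[0,0,0,0,0],"translation":[[0.014,0.027,-0.002],[0.028,0.054,-0.004],[0.042,0.082,-0.006],[0.056,0.109,-0.007],[0.07,0.136,-0.009]],"dr":[[-0.122,0,0],[-0.244,0,0],[-0.366,0,0],[-0.489,0,0],[-0.609,0,0]]}' | egrep 'pos'
python3 -c "
from plan import *
now()
D=np.array([.4997,.250]); a=np.radians(11.9); g=D-.005*np.array([np.cos(a),np.sin(a)])
plan([([*g,.15],101.9),([*g,.096],101.9)])"
```

```text
position: [0.364, -0.0473, 0.2691]
position: [0.4526, 0.1238, 0.2692]
position: [0.4965, 0.2525, 0.1988]
t 8.3 p [0.4965 0.2525 0.1988] st [ 32.2 254.4 198.8] yaw 102.51 Rx [-0.001  0.003 -1.   ] F [ 0.1 -0.  -0.4] w 0.085 q [ 15.  24.  76.   0.  80. -88.]
[0.0488, -0.0033, -0.0024] [0.0106, -0.0001, -0.0027] dist 0.049 deg 0.6
[0.054, 0.0, 0.0] [0.0, 0.0, 0.0] dist 0.054 deg 0.0
```

```bash
python3 -m crank '{"hand":[0,0,0],"translation":[[0.025,0,0],[0.049,0,0],[0.049,0,0]],"dr":[[0,0,0],[0,0,0],[0,0,0]]}' | egrep 'pos'
python3 -c "
from plan import *
now()
D=np.array([.4997,.250]); a=np.radians(11.9); g=D-.005*np.array([np.cos(a),np.sin(a)])
plan([([*g,.15],101.9),([*g,.096],101.9)])"
```

```text
position: [0.4946, 0.2513, 0.1476]
t 8.6 p [0.4946 0.2513 0.1476] st [ 30.4 253.  147.6] yaw 102.23 Rx [-0.007  0.001 -1.   ] F [-0.3 -0.1 -0.1] w 0.0859 q [ 15.  27.  81.   0.  73. -88.]
[-0.0024, -0.0023, -0.0003] [0.0057, -0.0063, -0.0025] dist 0.003 deg 0.5
[0.054, 0.0, 0.0] [0.0, 0.0, 0.0] dist 0.054 deg 0.0
```

```bash
python3 -m crank '{"hand":[0,0,0,0],"translation":[[0.025,-0.001,0],[0.045,-0.001,0],[0.051,-0.001,0],[0.051,-0.001,0]],"dr":[[0.003,0,0],[0.003,0,0],[0.003,0,0],[0.003,0,0]]}' | egrep 'pos|force'
python3 -c "
from plan import *
now()"
python3 -m crank '{"hand":[120,170,220,220,220],"translation":[[0,0,0],[0,0,0],[0,0,0],[0,0,0],[0,0,0]],"dr":[[0,0,0],[0,0,0],[0,0,0],[0,0,0],[0,0,0]]}' 60 | egrep 'pos|force|width'
python3 -m crank '{"hand":[255,255,255,255],"translation":[[0,0,0],[0,0,0],[0,0,0],[0,0,0]],"dr":[[0,0,0],[0,0,0],[0,0,0],[0,0,0]]}' 80 | egrep 'pos|force|width'
```

```text
position: [0.4963, 0.2507, 0.1002]
ft_force: [0.6, -0.9, -0.1]
t 9.0 p [0.4963 0.2507 0.1002] st [ 32.1 252.5 100.2] yaw 102.03 Rx [-0.001  0.003 -1.   ] F [ 0.6 -0.9 -0.1] w 0.0856 q [ 15.  30.  85.   0.  66. -88.]
position: [0.496, 0.2508, 0.1001]
ft_force: [-0.1, -2.0, 0.1]
grip_width: 0.0128
position: [0.4961, 0.2507, 0.1002]
ft_force: [-0.1, -0.8, 5.6]
grip_width: 0.009
```

```bash
python3 -m crank '{"hand":[255,255,255,255,255],"translation":[[-0.01,0,0],[-0.025,0,0],[-0.04,0,0],[-0.06,0,0],[-0.072,0,0]],"dr":[[0,0,0],[0,0,0],[0,0,0],[0,0,0],[0,0,0]]}' | egrep 'pos|force|width'
python3 - <<'E'
from fit import *
from plan import *
now()
for n in("top","side"):
    im,d=grab(n,"g"); P=pts(n,d); X,Y,Z=P[...,0],P[...,1],P[...,2]
    D=(X>.38)&(X<.62)&(Y>.15)&(Y<.33)
    q=P[D&(Z>.05)&(Z<.21)&(X<.47)]; print(n,len(q),q[:,2].max())
    im2=cv2.resize(im[100:260,170:330],(400,400),interpolation=cv2.INTER_CUBIC); cv2.imwrite(f"pics/g_{n}c.png",im2)
cv2.imwrite("pics/g.png",np.hstack([cv2.imread(f"pics/g_{n}c.png") for n in("top","side")]))
E
```

```text
position: [0.496, 0.2508, 0.1732]
ft_force: [0.3, -0.9, -2.9]
grip_width: 0.0084
t 10.4 p [0.496  0.2508 0.1732] st [ 31.8 252.6 173.2] yaw 102.05 Rx [ 0.     0.003 -1.   ] F [ 0.3 -0.9 -2.9] w 0.0084 q [ 15.  25.  79.   0.  76. -88.]Traceback (most recent call last):
  File "<stdin>", line 7, in <module>
    return umr_maximum(a, axis, None, out, keepdims, initial, where)
ValueError: zero-size array to reduction operation maximum which has no identity
```

Holding the door; the weight reads -2.9 N. Moving out and round.

```bash
python3 -c "
from plan import *
plan([([.62,.22,.175],98),(st(185,88,165),87.1),(st(185,88,136),87.1),(st(160,88,136),87.1)])"
```

```text
[-0.0001, -0.056, 0.1143] [0.0707, 0.0037, -0.0033] dist 0.127 deg 4.1
[0.01, -0.1431, 0.0004] [0.1902, 0.0, 0.0] dist 0.143 deg 10.9
[0.029, 0.0, 0.0] [0.0, 0.0, 0.0] dist 0.029 deg 0.0
[0.0, 0.0, -0.025] [0.0, 0.0, 0.0] dist 0.025 deg 0.0
```

```bash
python3 -m crank '{"hand":[255,255,255,255,255],"translation":[[0,-0.011,0.023],[0,-0.022,0.046],[0,-0.034,0.069],[0,-0.045,0.091],[0,-0.056,0.114]],"dr":[[0.014,0,0],[0.028,0,0],[0.042,0.002,0],[0.056,0.003,0],[0.071,0.004,-0.003]]}' | egrep 'pos|force|width'
python3 -m crank '{"hand":[255,255,255,255,255],"translation":[[0.002,-0.029,0],[0.004,-0.058,0],[0.006,-0.087,0],[0.008,-0.116,0],[0.01,-0.143,0]],"dr":[[0.04,0,0],[0.08,0,0],[0.12,0,0],[0.16,0,0],[0.19,0,0]]}' | egrep 'pos|force|width'
python3 -m crank '{"hand":[255,255,255],"translation":[[0.015,0,0],[0.029,0,0],[0.029,0,0]],"dr":[[0,0,0],[0,0,0],[0,0,0]]}' | egrep 'pos|force|width'
python3 - <<'E'
from fit import *
from plan import *
now(); plan([(st(185,88,136),87.1),(st(160,88,136),87.1),(st(140.5,88,136),87.1)])
A=[]
for n,(r,c) in(("top",(150,200)),("side",(130,220))):
    im,d=grab(n,"h"); A.append(cv2.resize(im[r:r+100,c:c+100],(400,400),interpolation=cv2.INTER_CUBIC))
    P=pts(n,d).reshape(-1,3); P=P[~np.isnan(P[:,0])]; q=np.array([tost(p) for p in P if .48<p[0]<.72 and .03<p[1]<.14])
    q=q[(q[:,2]>30)&(q[:,2]<180)]
    for lo,hi,nm in((130,148,"upknuckle top"),(158,172,"doortop")):
        b=q[(q[:,2]>lo)&(q[:,2]<hi)&(q[:,0]<(106 if lo==130 else 300))]
        if len(b): print(n,nm,len(b),"x",b[:,0].min(),b[:,0].max(),"y",b[:,1].min(),b[:,1].max(),"mean",b.mean(0).round(1))
cv2.imwrite("pics/h.png",np.hstack(A))
E
```

```text
position: [0.6197, 0.2192, 0.1708]
ft_force: [0.4, 0.7, -2.3]
grip_width: 0.0087
position: [0.6386, 0.0768, 0.1607]
ft_force: [0.5, 0.0, -1.5]
grip_width: 0.0089
position: [0.6375, 0.0778, 0.13]
ft_force: [0.1, -0.6, -2.9]
grip_width: 0.0085
t 11.75 p [0.6375 0.0778 0.13  ] st [182.2  87.3 130. ] yaw 87.06 Rx [-0.009 -0.    -1.   ] F [ 0.1 -0.6 -2.9] w 0.0085 q [ -4.  36.  67.  -0.  78. -91.]
[-0.006, 0.0007, 0.0027] [-0.0006, -0.0092, 0.0008] dist 0.007 deg 0.5
[0.0, 0.0, -0.025] [0.0, 0.0, 0.0] dist 0.025 deg 0.0
[0.0, 0.0, -0.0195] [0.0, 0.0, 0.0] dist 0.02 deg 0.0
side upknuckle top 47 x 89.6 105.89999999999999 y 78.7 95.4 mean [ 97.6  86.  138.6]
side doortop 148 x 112.5 261.79999999999995 y 68.8 95.69999999999999 mean [180.8  86.6 160.4]
```

View pics/h.png

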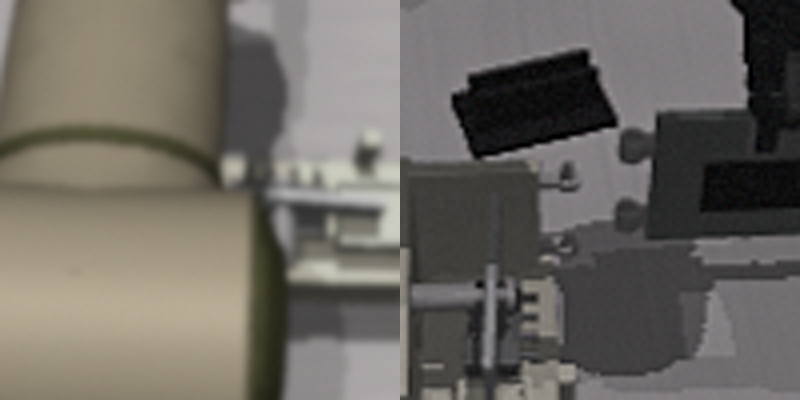

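Side view: the knuckles at (630,143) and (630,213) are right of the brackets at (568,180) and (562,245), the door is level and the path is clear. I'll rise 6 mm and move in.

```bash
python3 -m crank '{"hand":[255,255,255,255,255],"translation":[[-0.006,0.001,0],[-0.006,0.001,0],[-0.006,0.001,-0.015],[-0.006,0.001,-0.03],[-0.006,0.001,-0.037]],"dr":[[0,-0.009,0],[0,-0.009,0],[0,-0.009,0],[0,-0.009,0],[0,-0.009,0]]}' | egrep 'pos|force|width'
python3 -m crank '{"hand":[255,255],"translation":[[0,0,-0.001],[0,0,-0.002]],"dr":[[0,0,0],[0,0,0]]}' | egrep 'pos|force|width'
python3 - <<'E'
from fit import *
from plan import *
now(); plan([(st(140.5,88,136),87.1)])
n="side"; im,d=grab(n,"i")
cv2.imwrite("pics/i.png",cv2.resize(im[130:230,220:320],(600,600),interpolation=cv2.INTER_CUBIC))
P=pts(n,d).reshape(-1,3); P=P[~np.isnan(P[:,0])]; q=np.array([tost(p) for p in P if .48<p[0]<.72 and .03<p[1]<.14])
b=q[(q[:,2]>140)&(q[:,2]<149)&(q[:,0]<64.5)]; print("knuckle",len(b),b.min(0),b.max(0),b.mean(0).round(1))
b=q[(q[:,2]>155)&(q[:,2]<175)]; 
for a in range(60,230,20): c=b[(b[:,0]>a)&(b[:,0]<a+20)]; print(a,len(c),c.mean(0).round(1) if len(c) else"")
E
```

```text
position: [0.6011, 0.0811, 0.1397]
ft_force: [0.9, -0.5, -3.2]
grip_width: 0.0082
position: [0.6004, 0.0809, 0.1393]
ft_force: [0.6, 0.2, -2.4]
grip_width: 0.0086
t 12.55 p [0.6004 0.0809 0.1393] st [145.   88.4 139.3] yaw 87.09 Rx [ 0.006 -0.001 -1.   ] F [ 0.6  0.2 -2.4] w 0.0086 q [ -3.  32.  74.  -0.  74. -91.]
[0.0033, -0.0004, -0.0045] [-0.0002, 0.0065, 0.0011] dist 0.006 deg 0.4
knuckle 27 [ 52.9  77.9 140.3] [ 64.2 100.1 148.8] [ 59.1  88.2 145. ]
60 15 [ 76.8  87.5 163. ]
80 47 [ 90.1  86.6 164.2]
100 47 [110.4  86.5 164.2]
120 45 [129.7  85.4 164.6]
140 22 [148.1  73.2 162.2]
160 26 [174.1  86.  163.1]
180 48 [190.3  86.9 164.4]
200 49 [209.8  86.6 164.2]
220 8 [222.   87.2 166.2]
```

View pics/i.png

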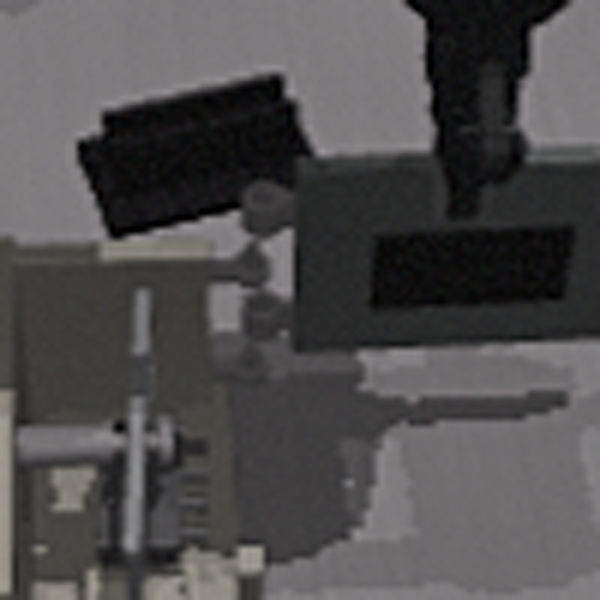

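```bash
python3 -m crank '{"hand":[255,255,255],"translation":[[0.001,0,-0.003],[0.002,0,-0.0045],[0.002,0,-0.0045]],"dr":[[0,0.006,0],[0,0.006,0],[0,0.006,0]]}' | egrep 'force|width'
python3 -c "
from plan import *
now(); plan([(st(140.5,88,136),87.1)])"
python3 -m crank '{"hand":[255,255,255],"translation":[[0.001,0,0],[0.002,0,0],[0.003,0,0]],"dr":[[0,0,0],[0,0,0],[0,0,0]]}' | egrep 'pos|force|width'
python3 -c "
from plan import *
now()"
```

```text
ft_force: [0.8, 0.5, -2.4]
grip_width: 0.009
t 12.9 p [0.5953 0.0811 0.1366] st [139.9  88.4 136.6] yaw 87.09 Rx [-0.001 -0.001 -1.   ] F [ 0.8  0.5 -2.4] w 0.009 q [ -3.  31.  74.  -0.  74. -91.]
[0.0006, -0.0004, 0.0006] [-0.0002, -0.0013, 0.0011] dist 0.001 deg 0.1
position: [0.5955, 0.0811, 0.1338]
ft_force: [-0.2, 0.3, -3.4]
grip_width: 0.0086
t 13.2 p [0.5955 0.0811 0.1338] st [140.   88.4 133.8] yaw 87.09 Rx [-0.001 -0.001 -1.   ] F [-0.2  0.3 -3.4] w 0.0086 q [ -3.  32.  75.  -0.  74. -91.]
```

```bash
python3 -m crank '{"hand":[255,255,255,255],"translation":[[0.002,0,0.0005],[0.004,0,0.0005],[0.006,0,0.0005],[0.008,0,0.0005]],"dr":[[0,0,0],[0,0,0],[0,0,0],[0,0,0]]}' | egrep 'pos|force|width'
python3 -c "
from plan import *
now()"
python3 -m crank '{"hand":[255,255],"translation":[[0.002,0,0],[0.004,0,0]],"dr":[[0,0,0],[0,0,0]]}' | egrep 'pos|force|width'
```

```text
position: [0.5959, 0.0811, 0.1257]
ft_force: [-0.6, -0.3, -3.1]
grip_width: 0.0085
t 13.6 p [0.5959 0.0811 0.1257] st [140.5  88.4 125.7] yaw 87.09 Rx [-0.001 -0.001 -1.   ] F [-0.6 -0.3 -3.1] w 0.0085 q [ -3.  32.  75.  -0.  73. -91.]
position: [0.5959, 0.0811, 0.1217]
ft_force: [0.7, -0.1, -2.4]
grip_width: 0.0083
```

No side force with the pins entering. Continue down.

```bash
python3 -m crank '{"hand":[255,255,255],"translation":[[0.002,0,0],[0.004,0,0],[0.006,0,0]],"dr":[[0,0,0],[0,0,0],[0,0,0]]}' | egrep 'pos|force|width'
python3 -m crank '{"hand":[255,255,255],"translation":[[0.001,0,0],[0.002,0,0],[0.003,0,0]],"dr":[[0,0,0],[0,0,0],[0,0,0]]}' | egrep 'pos|force|width'
```

```text
position: [0.5959, 0.0811, 0.1157]
ft_force: [-0.0, -0.1, -1.9]
grip_width: 0.0087
position: [0.5959, 0.0811, 0.1129]
ft_force: [1.3, -0.5, -2.4]
grip_width: 0.0085
```

```bash
python3 -m crank '{"hand":[255,255],"translation":[[0.001,0,0],[0.001,0,0]],"dr":[[0,0,0],[0,0,0]]}' | egrep 'pos|force|width'
python3 -m crank '{"hand":[205,190,175,165,165],"translation":[[0,0,0],[0,0,0],[0,0,0],[0,0,0],[0,0,0]],"dr":[[0,0,0],[0,0,0],[0,0,0],[0,0,0],[0,0,0]]}' | egrep 'pos|force|width'
python3 - <<'E'
from fit import *
from plan import *
now()
n="side"; im,d=grab(n,"j")
cv2.imwrite("pics/j.png",cv2.resize(im[130:230,220:320],(600,600),interpolation=cv2.INTER_CUBIC))
P=pts(n,d).reshape(-1,3); P=P[~np.isnan(P[:,0])]; q=np.array([tost(p) for p in P if .48<p[0]<.72 and .03<p[1]<.14])
b=q[(q[:,2]>112)&(q[:,2]<128)&(q[:,0]<64)]; print("knuckle",len(b),b.min(0),b.max(0),np.median(b,0).round(1))
b=q[(q[:,2]>134)&(q[:,2]<150)]; 
for a in range(60,230,20): c=b[(b[:,0]>a)&(b[:,0]<a+20)]; print(a,len(c),c.mean(0).round(1) if len(c) else"")
E
```

```text
position: [0.5959, 0.0811, 0.112]
ft_force: [0.8, -1.5, -1.6]
grip_width: 0.0087
position: [0.596, 0.0811, 0.1119]
ft_force: [-0.6, 0.4, -0.1]
grip_width: 0.03
t 15.1 p [0.596  0.0811 0.1119] st [140.5  88.4 111.9] yaw 87.09 Rx [-0.001 -0.001 -1.   ] F [-0.6  0.4 -0.1] w 0.03 q [ -3.  33.  76.  -0.  71. -91.]
knuckle 62 [ 24.3  79.1 112.6] [ 63.8  99.4 125.7] [ 53.4  85.3 118.7]
60 11 [ 76.5  86.4 139.6]
80 33 [ 90.3  88.1 138.4]
100 32 [109.4  88.5 138.3]
120 30 [129.5  80.1 138.7]
140 7 [144.7  61.4 138.1]
160 12 [173.2  87.6 135.8]
180 19 [189.4  88.9 135.5]
200 15 [208.6  88.6 135.2]
220 1 [220.5  89.7 136.8]
```

View pics/j.png

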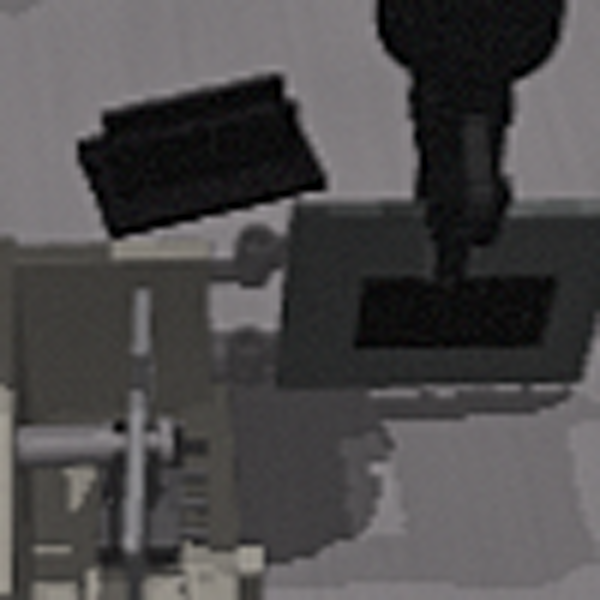

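Both knuckles are seated (door top at about 138, sagging 0.03 rad) and the door stands open with the jaws straddling it loosely. Now I'll swing it shut along the arc in 30° calls.

```bash
python3 -m crank '{"hand":[165,165,165,165,165],"translation":[[-0.006,-0.009,-0.0005],[-0.008,-0.018,-0.002],[-0.008,-0.0265,-0.004],[-0.008,-0.035,-0.0075],[-0.008,-0.043,-0.0115]],"dr":[[0.105,0,0],[0.209,0,0],[0.314,0,0],[0.419,0,0],[0.524,0,0]]}' | egrep 'pos|force|width'
python3 -c "
from plan import *
now()"
python3 -m crank '{"hand":[165,165,165,165,165],"translation":[[0,-0.009,-0.0005],[0,-0.018,-0.002],[0,-0.0265,-0.004],[0,-0.035,-0.0075],[0,-0.043,-0.0115]],"dr":[[0.105,0,0],[0.209,0,0],[0.314,0,0],[0.419,0,0],[0.524,0,0]]}' | egrep 'pos|force|width'
python3 - <<'E'
from fit import *
from plan import *
now()
n="side"; im,d=grab(n,"k")
cv2.imwrite("pics/k.png",cv2.resize(im[130:230,220:320],(600,600),interpolation=cv2.INTER_CUBIC))
P=pts(n,d).reshape(-1,3); P=P[~np.isnan(P[:,0])]; q=np.array([tost(p) for p in P if .48<p[0]<.72 and -.12<p[1]<.14])
b=q[(q[:,2]>60)&(q[:,2]<120)&(q[:,0]>66)]; v=line(b/1000); print("door ang",np.degrees(np.arctan2(v[1],v[0])),b.min(0),b.max(0))
E
```

```text
position: [0.5822, 0.0384, 0.12]
ft_force: [-0.1, 0.3, -0.7]
grip_width: 0.0303
t 15.65 p [0.5822 0.0384 0.12  ] st [129.  45. 120.] yaw 56.82 Rx [-0.    -0.001 -1.   ] F [-0.1  0.3 -0.7] w 0.0303 q [ -8.  31.  79.  -0.  71. -65.]
position: [0.549, 0.0086, 0.1201]
ft_force: [0.2, 1.1, 0.2]
grip_width: 0.0301
t 16.15 p [0.549  0.0086 0.1201] st [ 97.4  13.5 120.1] yaw 26.79 Rx [-0.001 -0.001 -1.   ] F [0.2 1.1 0.2] w 0.0301 q [-11.  28.  84.  -0.  68. -38.]
door ang -54.145767 [ 66.1 -47.9  60.2] [155.6  66.9 119.8]
```

View pics/k.png

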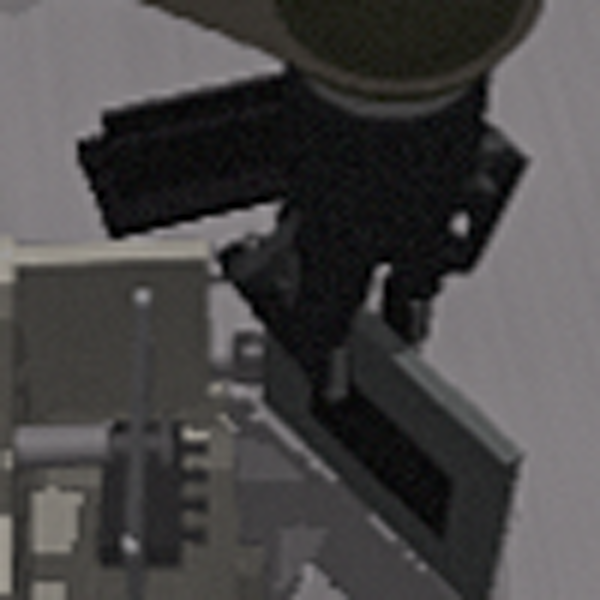

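The door follows, now at about -54°, seated and clear. Next is the last 30°, then the push onto the stop.

```bash
python3 -m crank '{"hand":[165,165,165,165,165],"translation":[[0,-0.009,-0.0005],[0,-0.018,-0.002],[0,-0.0265,-0.004],[0,-0.035,-0.0075],[0,-0.043,-0.0115]],"dr":[[0.105,0,0],[0.209,0,0],[0.314,0,0],[0.419,0,0],[0.524,0,0]]}' | egrep 'pos|force|width'
python3 -m crank '{"hand":[165,165,165,165],"translation":[[0,-0.002,0],[0,-0.004,0],[0,-0.006,0],[0,-0.008,0]],"dr":[[0,0,0],[0,0,0],[0,0,0],[0,0,0]]}' | egrep 'pos|force|width'
python3 - <<'E'
from fit import *
from plan import *
now()
n="side"; im,d=grab(n,"l")
P=pts(n,d).reshape(-1,3); P=P[~np.isnan(P[:,0])]; q=np.array([tost(p) for p in P if .46<p[0]<.72 and -.12<p[1]<.10])
b=q[(q[:,2]>134)&(q[:,2]<144)&(q[:,1]<-20)]; v=line(b/1000); print("door top ang",np.degrees(np.arctan2(v[1],v[0])),b.min(0),b.max(0),b.mean(0))
E
```

```text
position: [0.5056, -0.0004, 0.1201]
ft_force: [-0.0, -0.5, -0.3]
grip_width: 0.0298
position: [0.4979, 0.0, 0.12]
ft_force: [0.4, -0.4, -0.5]
grip_width: 0.0299
t 17.1 p [0.4979 0.     0.12  ] st [ 46.8   2.3 120. ] yaw -2.88 Rx [-0.001 -0.001 -1.   ] F [ 0.4 -0.4 -0.5] w 0.0299 q [-14.  23.  92.  -0.  64. -11.]
door top ang 89.79448 [ 52.4 -76.8 134.1] [ 62.4 -20.1 138.2] [ 57.16190476 -44.37777778 135.58571429]
```

```bash
for r in 1; do
python3 -m crank '{"hand":[165,165,165],"translation":[[0,-0.001,0],[0,-0.002,0],[0,-0.002,0]],"dr":[[0,0,0],[0,0,0],[0,0,0]]}' | egrep 'pos|force'
python3 -m crank '{"hand":[165,165],"translation":[[0,-0.001,0],[0,-0.001,0]],"dr":[[0,0,0],[0,0,0]]}' | egrep 'pos|force'; done
```

```text
position: [0.4959, 0.0001, 0.1201]
ft_force: [1.6, 0.2, -1.2]
position: [0.4956, 0.0001, 0.1202]
ft_force: [6.2, 1.3, -2.4]
```

Run:
```python
from fit import *
from plan import *
now()
n="side"; im,d=grab(n,"m")
P=pts(n,d).reshape(-1,3); P=P[~np.isnan(P[:,0])]; q=np.array([tost(p) for p in P if .46<p[0]<.72 and -.12<p[1]<.10])
b=q[(q[:,2]>134)&(q[:,2]<144)&(q[:,1]<-20)]; v=line(b/1000); print("door top ang",np.degrees(np.arctan2(v[1],v[0])),b.min(0),b.max(0),b.mean(0))
```

```text
t 17.65 p [4.956e-01 1.000e-04 1.202e-01] st [ 44.6   2.2 120.2] yaw -2.98 Rx [ 0.002 -0.001 -1.   ] F [ 6.2  1.3 -2.4] w 0.0302 q [-14.  23.  93.  -0.  64. -11.]
door top ang 89.50237 [ 50.  -76.8 134.1] [ 59.4 -21.8 138.9] [ 54.6        -47.82898551 135.71594203]
```

The door is on its stop (6 N reaction, centre plane at x 54.6 against 55 nominal). I'll centre the jaws, lift straight out and check.

```bash
python3 -m crank '{"hand":[165,165,165,165,165],"translation":[[0,0.003,0],[0,0.009,0],[-0.02,0.009,0],[-0.06,0.009,0],[-0.1,0.009,0]],"dr":[[0,0,0],[0,0,0],[0,0,0],[0,0,0],[0,0,0]]}' | egrep 'pos|force|width'
python3 -m crank '{"hand":[165,165,165,165,165],"translation":[[-0.04,-0.02,0],[-0.06,-0.06,0.03],[-0.06,-0.1,0.07],[-0.06,-0.14,0.11],[-0.06,-0.16,0.15]],"dr":[[0,0,0],[0,0,0],[0,0,0],[0,0,0],[0,0,0]]}' | egrep 'pos|force|width'
python3 -m crank '{"hand":[165,165,165,165,165],"translation":[[0,0,0.03],[0,0,0.05],[0,0,0.06],[0,0,0.06],[0,0,0.06]],"dr":[[0,0,0],[0,0,0],[0,0,0],[0,0,0],[0,0,0]]}' | egrep 'pos|force|width'
python3 - <<'E'
from fit import *
from plan import *
now()
A=[]
for n,(r,c) in(("top",(110,210)),("side",(140,200))):
    im,d=grab(n,"z"); A.append(cv2.resize(im[r:r+150,c:c+150],(400,400),interpolation=cv2.INTER_CUBIC))
    P=pts(n,d).reshape(-1,3); P=P[~np.isnan(P[:,0])]; q=np.array([tost(p) for p in P if .42<p[0]<.72 and -.12<p[1]<.12])
    b=q[(q[:,2]>130)&(q[:,2]<144)]; v=line(b/1000); print(n,"door top ang",np.degrees(np.arctan2(v[1],v[0])),b.min(0),b.max(0),b.mean(0).round(1))
    b=b[np.argsort(b[:,1])]; print("z ends",b[:12,2].mean(),b[-12:,2].mean())
    b=q[(q[:,2]>100)&(q[:,2]<120)&(abs(q[:,0])<6)&(q[:,1]<78)]; print("hanger",b.min(0),b.max(0),[b[(b[:,1]>a)&(b[:,1]<a+20),2].mean().round(1) for a in(-70,-30,10,50)])
cv2.imwrite("pics/z.png",np.hstack(A))
E
```

```text
position: [0.5035, -0.0001, 0.221]
ft_force: [0.9, 0.4, -0.0]
grip_width: 0.0306
position: [0.3405, -0.1328, 0.2807]
ft_force: [1.1, -1.2, -0.6]
grip_width: 0.03
position: [0.3393, -0.1919, 0.2803]
ft_force: [-0.8, -0.0, 0.0]
grip_width: 0.0301
t 19.2 p [ 0.3393 -0.1919  0.2803] st [-101.5 -197.7  280.3] yaw -2.95 Rx [-0.001 -0.    -1.   ] F [-0.8 -0.   0. ] w 0.0301 q [-47.   3.  91.  -0.  86. -44.]
top door top ang -84.97263 [ 49.9 -77.  130.2] [ 69.7  70.8 143.7] [ 59.9  -0.4 136. ]
z ends 132.95833333333334 139.29166666666666
hanger [ -5.8 -68.6 100.7] [  5.7  70.  117.1] [np.float64(111.2), np.float64(110.7), np.float64(109.3), np.float64(110.1)]
side door top ang -85.42351 [ 51.9 -77.  130.1] [ 71.7  70.4 141.8] [ 62.1  -5.6 136.5]
z ends 133.325 139.30833333333334
hanger [ -4.4 -68.4 100.4] [  5.9  71.9 116.2] [np.float64(110.9), np.float64(111.9), np.float64(111.3), np.float64(111.7)]
```

View pics/z.png

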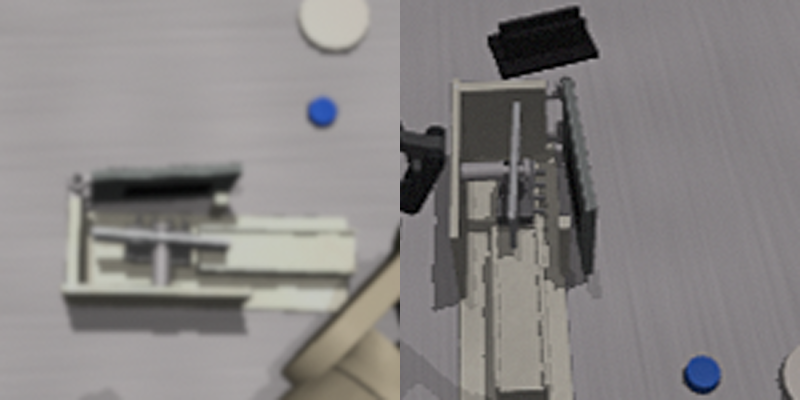

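The door now stands about 5° off its stop in both views (top at x 60 rather than 55). It rebounded after release. The hanger is fine. I'll close it again, settle with low preload and release slowly.

Run:
```python
from fit import *
from plan import *
n="side"; im,d=grab(n,"z2")
P=pts(n,d).reshape(-1,3); P=P[~np.isnan(P[:,0])]; q=np.array([tost(p) for p in P if .42<p[0]<.72 and -.12<p[1]<.12])
b=q[(q[:,2]>130)&(q[:,2]<144)]; v=line(b/1000); print("door top ang",np.degrees(np.arctan2(v[1],v[0])),b.mean(0).round(1))
plan([(st(62,-20,230),-3),(st(62,-20,175),-3),(st(62,-20,120),-3)])
```

```text
door top ang -85.07278 [ 62.1  -5.4 136.5]
[0.0501, 0.1638, -0.1773] [0.0018, 0.001, 0.0007] dist 0.246 deg 0.1
[0.055, 0.0, 0.0] [0.0, 0.0, 0.0] dist 0.055 deg 0.0
[0.055, 0.0, 0.0] [0.0, 0.0, 0.0] dist 0.055 deg 0.0
```

```bash
python3 -m crank '{"hand":[165,165,165,165,165],"translation":[[0.01,0.033,-0.035],[0.02,0.066,-0.071],[0.03,0.098,-0.106],[0.04,0.131,-0.142],[0.05,0.164,-0.177]],"dr":[[0,0,0],[0,0,0],[0,0,0],[0,0,0],[0.002,0.001,0]]}' | egrep 'pos|force|width'
python3 -m crank '{"hand":[165,165,165,165,165],"translation":[[0.02,0,0],[0.035,0,0],[0.05,0,0],[0.05,0,0],[0.05,0,0]],"dr":[[0,0,0],[0,0,0],[0,0,0],[0,0,0],[0,0,0]]}' | egrep 'pos|force|width'
python3 -c "
from plan import *
now(); plan([(st(62,-20,120),-3)])"
```

```text
position: [0.5132, -0.0218, 0.2298]
ft_force: [0.5, -0.9, 0.4]
grip_width: 0.0301
position: [0.5122, -0.024, 0.1805]
ft_force: [-1.0, -0.9, 0.8]
grip_width: 0.0299
t 20.35 p [ 0.5122 -0.024   0.1805] st [ 62.4 -21.  180.5] yaw -3.06 Rx [-0. -0. -1.] F [-1.  -0.9  0.8] w 0.0299 q [-16.  21.  85.  -0.  74. -13.]
[0.0605, -0.0004, -0.001] [-0.001, 0.0001, 0.0005] dist 0.061 deg 0.1
```

Descend 60 mm, then push gently: 18 mm in decreasing steps.

```bash
python3 -m crank '{"hand":[165,165,165,165,165],"translation":[[0.015,0.001,0],[0.03,0.001,0],[0.045,0.001,0],[0.06,0.001,0],[0.06,0.001,0]],"dr":[[0,0,0],[0,0,0],[0,0,0],[0,0,0],[0,0,0]]}' | egrep 'pos|force'
python3 -m crank '{"hand":[165,165,165,165,165],"translation":[[0,-0.003,0],[0,-0.006,0],[0,-0.009,0],[0,-0.012,0],[0,-0.014,0]],"dr":[[0,0,0],[0,0,0],[0,0,0],[0,0,0],[0,0,0]]}' | egrep 'pos|force'
python3 -m crank '{"hand":[165,165,165,165,165],"translation":[[0,-0.0005,0],[0,-0.001,0],[0,-0.0015,0],[0,-0.002,0],[0,-0.0025,0]],"dr":[[0,0,0],[0,0,0],[0,0,0],[0,0,0],[0,0,0]]}' | egrep 'pos|force'
python3 -c "
from plan import *
now()"
```

```text
position: [0.5127, -0.0243, 0.1196]
ft_force: [-0.3, -1.4, 0.8]
position: [0.4989, -0.0237, 0.1204]
ft_force: [0.8, 0.5, 0.1]
position: [0.4966, -0.0236, 0.12]
ft_force: [-0.1, 0.2, 1.0]
t 21.85 p [ 0.4966 -0.0236  0.12  ] st [ 46.8 -21.4 120. ] yaw -3.09 Rx [-0.001 -0.    -1.   ] F [-0.1  0.2  1. ] w 0.0304 q [-16.  23.  93.  -0.  64. -13.]
```

```bash
python3 -m crank '{"hand":[165,165,165,165],"translation":[[0,-0.0004,0],[0,-0.0008,0],[0,-0.0012,0],[0,-0.0012,0]],"dr":[[0,0,0],[0,0,0],[0,0,0],[0,0,0]]}' | egrep 'pos|force'
python3 -m crank '{"hand":[165,165,165],"translation":[[0,-0.0003,0],[0,-0.0006,0],[0,-0.0006,0]],"dr":[[0,0,0],[0,0,0],[0,0,0]]}' | egrep 'pos|force'
python3 -m crank '{"hand":[165,165,165],"translation":[[0,-0.0003,0],[0,-0.0006,0],[0,-0.0006,0]],"dr":[[0,0,0],[0,0,0],[0,0,0]]}' | egrep 'pos|force'
python3 - <<'E'
from fit import *
from plan import *
now()
n="side"; im,d=grab(n,"m2")
P=pts(n,d).reshape(-1,3); P=P[~np.isnan(P[:,0])]; q=np.array([tost(p) for p in P if .46<p[0]<.72 and -.12<p[1]<.10])
b=q[(q[:,2]>130)&(q[:,2]<144)&(q[:,1]<-35)]; v=line(b/1000); print("door top ang",np.degrees(np.arctan2(v[1],v[0])),b.mean(0))
E
```

```text
position: [0.4954, -0.0236, 0.1201]
ft_force: [0.1, -0.4, -0.1]
position: [0.4948, -0.0236, 0.1201]
ft_force: [1.0, -0.2, -0.1]
position: [0.4946, -0.0235, 0.1201]
ft_force: [3.1, -0.6, -2.4]
t 22.85 p [ 0.4946 -0.0235  0.1201] st [ 44.8 -21.4 120.1] yaw -3.1 Rx [ 0. -0. -1.] F [ 3.1 -0.6 -2.4] w 0.0299 q [-16.  23.  93.  -0.  64. -13.]
door top ang 89.80185 [ 54.81571429 -57.07857143 134.27714286]
```

At the stop with 3 N. Now I'll release very slowly, watching the door.

```bash
python3 -m crank '{"hand":[165,165,165,165,165],"translation":[[0,0.0002,0],[0,0.0004,0],[0,0.0006,0],[0,0.0008,0],[0,0.001,0]],"dr":[[0,0,0],[0,0,0],[0,0,0],[0,0,0],[0,0,0]]}' | egrep 'pos|force'
python3 -m crank '{"hand":[165,165,165,165,165],"translation":[[0,0.0003,0],[0,0.0006,0],[0,0.001,0],[0,0.0015,0],[0,0.002,0]],"dr":[[0,0,0],[0,0,0],[0,0,0],[0,0,0],[0,0,0]]}' | egrep 'pos|force'
cat > chk.py <<'E'
from fit import *
from plan import *
import sys
now()
n="side"; im,d=grab(n,sys.argv[1])
P=pts(n,d).reshape(-1,3); P=P[~np.isnan(P[:,0])]; q=np.array([tost(p) for p in P if .46<p[0]<.72 and -.12<p[1]<.10])
b=q[(q[:,2]>130)&(q[:,2]<144)&(q[:,1]<-35)]; v=line(b/1000); print("door far part: ang",np.degrees(np.arctan2(v[1],v[0])).round(1),b.mean(0).round(1))
E
python3 chk.py n1
python3 -m crank '{"hand":[165,165,165,165,165],"translation":[[0,0.001,0],[0,0.002,0],[0,0.003,0],[0,0.004,0],[0,0.005,0]],"dr":[[0,0,0],[0,0,0],[0,0,0],[0,0,0],[0,0,0]]}' | egrep 'pos|force'
python3 chk.py n2
```

```text
position: [0.4949, -0.0235, 0.12]
ft_force: [0.1, -0.3, 0.4]
position: [0.4972, -0.0237, 0.1201]
ft_force: [-0.7, -0.3, -0.1]
t 23.9 p [ 0.4972 -0.0237  0.1201] st [ 47.4 -21.4 120.1] yaw -3.1 Rx [-0.001 -0.    -1.   ] F [-0.7 -0.3 -0.1] w 0.0302 q [-16.  23.  92.  -0.  64. -13.]
door far part: ang -88.5 [ 57.8 -57.1 134.3]
position: [0.5023, -0.0239, 0.1201]
ft_force: [0.2, 0.3, 0.3]
t 24.45 p [ 0.5023 -0.0239  0.1201] st [ 52.5 -21.4 120.1] yaw -3.09 Rx [-0.001 -0.    -1.   ] F [0.2 0.3 0.3] w 0.0302 q [-16.  24.  92.  -0.  65. -13.]
door far part: ang -88.5 [ 60.4 -57.1 134.5]
```

```bash
for i in 1; do python3 -m crank '{"hand":[165,165,165,165,165],"translation":[[0,0.004,0],[0,0.008,0],[0,0.008,0],[0,0.008,0],[0,0.008,0]],"dr":[[0,0,0],[0,0,0],[0,0,0],[0,0,0],[0,0,0]]}' | egrep 'force'; done
python3 chk.py n3
python3 - <<'E'
from fit import *
from plan import *
P=pts("side",np.load("pics/n3_side.npy")).reshape(-1,3); P=P[~np.isnan(P[:,0])]; q=np.array([tost(p) for p in P if .46<p[0]<.72 and -.12<p[1]<.13])
for y in range(-80,100,12):
    b=q[(q[:,1]>y)&(q[:,1]<y+12)&(q[:,2]>112)&(q[:,2]<144)&(q[:,0]>40)&(q[:,0]<75)]; t=b[b[:,2]>b[:,2].max()-6] if len(b) else b; print(y,len(t),t.mean(0).round(1) if len(t) else"")
E
```

```text
ft_force: [-0.0, -0.5, 0.7]
t 25.0 p [ 0.5101 -0.0243  0.12  ] st [ 60.3 -21.4 120. ] yaw -3.09 Rx [-0.001 -0.    -1.   ] F [-0.  -0.5  0.7] w 0.0301 q [-16.  24.  90.  -0.  65. -13.]
door far part: ang -87.9 [ 60.6 -57.9 134.3]
-80 18 [ 61.  -74.2 133.2]
-68 21 [ 60.9 -61.7 134.3]
-56 15 [ 60.1 -49.8 134.8]
-44 17 [ 60.2 -38.5 135.2]
-32 7 [ 49.1 -27.9 138.6]
-20 19 [ 59.  -14.2 136.2]
-8 15 [ 58.5  -1.3 136.4]
4 16 [ 57.6   9.7 137.5]
16 0 
28 0 
40 0 
52 0 
64 0 
76 0 
88 0
```

With the gentler push it rebounded less, settling 2° open; pushing near the hinge loads the loose knuckles sideways. I'll push at the far end instead, opposite the stop, so the hinge isn't loaded.

```bash
python3 -m crank '{"hand":[165,165,165,165],"translation":[[0,0,0.015],[0,0,0.03],[0,0,0.039],[0,0,0.039]],"dr":[[0,0,0],[0,0,0],[0,0,0],[0,0,0]]}' | egrep 'pos|force'
python3 -m crank '{"hand":[165,165,165,165,165],"translation":[[0,-0.003,0],[0,-0.006,0],[0,-0.009,0],[0,-0.010,0],[0,-0.011,0]],"dr":[[0,0,0],[0,0,0],[0,0,0],[0,0,0],[0,0,0]]}' | egrep 'pos|force'
python3 -m crank '{"hand":[165,165,165,165,165],"translation":[[0,-0.0006,0],[0,-0.0012,0],[0,-0.0018,0],[0,-0.0024,0],[0,-0.003,0]],"dr":[[0,0,0],[0,0,0],[0,0,0],[0,0,0],[0,0,0]]}' | egrep 'pos|force'
python3 chk.py o1
```

```text
position: [0.5081, -0.065, 0.12]
ft_force: [-0.3, 0.4, -0.7]
position: [0.497, -0.0625, 0.1201]
ft_force: [0.4, -0.2, -0.6]
position: [0.4941, -0.0626, 0.1201]
ft_force: [-0.2, -0.5, -0.3]
t 26.45 p [ 0.4941 -0.0626  0.1201] st [ 46.3 -60.4 120.1] yaw -3.09 Rx [-0.001 -0.    -1.   ] F [-0.2 -0.5 -0.3] w 0.0301 q [-21.  23.  92.  -0.  64. -18.]
door far part: ang 1.7 [ 52.6 -60.9 135.2]
```

```bash
python3 -m crank '{"hand":[165,165,165,165],"translation":[[0,-0.0003,0],[0,-0.0006,0],[0,-0.0009,0],[0,-0.0009,0]],"dr":[[0,0,0],[0,0,0],[0,0,0],[0,0,0]]}' | egrep 'pos|force'
python3 -m crank '{"hand":[165,165,165],"translation":[[0,-0.0002,0],[0,-0.0004,0],[0,-0.0004,0]],"dr":[[0,0,0],[0,0,0],[0,0,0]]}' | egrep 'pos|force'
python3 -m crank '{"hand":[165,165,165],"translation":[[0,-0.0002,0],[0,-0.0004,0],[0,-0.0004,0]],"dr":[[0,0,0],[0,0,0],[0,0,0]]}' | egrep 'pos|force'
python3 -c "
from plan import *
now()"
```

```text
position: [0.4932, -0.0625, 0.1201]
ft_force: [-0.3, 0.6, -0.4]
position: [0.4929, -0.0625, 0.1201]
ft_force: [0.3, 0.1, -0.4]
position: [0.4927, -0.0625, 0.1201]
ft_force: [2.6, 0.0, -1.0]
t 27.5 p [ 0.4927 -0.0625  0.1201] st [ 44.9 -60.4 120.1] yaw -3.09 Rx [ 0. -0. -1.] F [ 2.6  0.  -1. ] w 0.0301 q [-21.  23.  93.  -0.  64. -18.]
```

```bash
python3 -m crank '{"hand":[165,165,165,165,165],"translation":[[0,0.0001,0],[0,0.0002,0],[0,0.0003,0],[0,0.0004,0],[0,0.0006,0]],"dr":[[0,0,0],[0,0,0],[0,0,0],[0,0,0],[0,0,0]]}' | egrep 'pos|force'
python3 -m crank '{"hand":[165,165,165,165,165],"translation":[[0,0.0003,0],[0,0.0006,0],[0,0.001,0],[0,0.0015,0],[0,0.002,0]],"dr":[[0,0,0],[0,0,0],[0,0,0],[0,0,0],[0,0,0]]}' | egrep 'pos|force'
python3 -m crank '{"hand":[165,165,165,165,165],"translation":[[0,0.002,0],[0,0.004,0],[0,0.006,0],[0,0.008,0],[0,0.009,0]],"dr":[[0,0,0],[0,0,0],[0,0,0],[0,0,0],[0,0,0]]}' | egrep 'pos|force'
cat > chk2.py <<'E'
from fit import *
from plan import *
import sys
now(); n="side"; im,d=grab(n,sys.argv[1])
P=pts(n,d).reshape(-1,3); P=P[~np.isnan(P[:,0])]; q=np.array([tost(p) for p in P if .46<p[0]<.72 and -.12<p[1]<.13])
for y in(-80,-68,-44,-32,-20,-8,4,16,28,40,52):
    b=q[(q[:,1]>y)&(q[:,1]<y+12)&(q[:,2]>130)&(q[:,2]<142)&(q[:,0]>45)&(q[:,0]<72)]; print(y,len(b),b.mean(0).round(1)[[0,2]] if len(b) else"",end=" ")
E
python3 chk2.py o2
```

```text
position: [0.4928, -0.0625, 0.1201]
ft_force: [0.3, 0.1, 0.7]
position: [0.495, -0.0626, 0.12]
ft_force: [0.1, 1.5, -1.1]
position: [0.5042, -0.0631, 0.12]
ft_force: [-0.7, 0.4, -0.8]
t 29.0 p [ 0.5042 -0.0631  0.12  ] st [ 56.5 -60.4 120. ] yaw -3.09 Rx [-0.001 -0.    -1.   ] F [-0.7  0.4 -0.8] w 0.0299 q [-20.  24.  91.  -0.  65. -17.]
-80 19 [ 62.5 133.2] -68 19 [ 62.8 135.5] -44 18 [ 60.3 135.2] -32 12 [ 59.3 135.6] -20 0  -8 0  4 0  16 0  28 0  40 0  52 0
```

The rebound makes sense. The bores roll on the thinner pins, so pushing winds up friction that springs the door back when released. The fix is to grip the door lightly, bring it to the stop, and slide it a few mm up and down on its pins so that wind-up relaxes. Then I release symmetrically.

```bash
python3 -c "
from plan import *
plan([(st(58.9,-60.4,108),-1.5),(st(55,-60.4,108),-3)])"
python3 -m crank '{"hand":[165,165,165,165],"translation":[[0,0.002,0],[0.006,0.0024,0],[0.012,0.0024,0],[0.012,0.0024,0]],"dr":[[-0.027,0,0],[-0.027,0,0],[-0.027,0,0],[-0.027,0,0]]}' | egrep 'pos|force'
python3 -m crank '{"hand":[185,200,215,225,235],"translation":[[0,0,0],[0,0,0],[0,0,0],[0,0,0],[0,0,0]],"dr":[[0,0,0],[0,0,0],[0,0,0],[0,0,0],[0,0,0]]}' 25 | egrep 'pos|force|width'
python3 -m crank '{"hand":[255,255],"translation":[[0,0,0],[0,0,0]],"dr":[[0,0,0],[0,0,0]]}' 25 | egrep 'pos|force|width'
python3 -c "
from plan import *
now();plan([(st(55,-60.4,108),-3)])"
```

```text
[0.012, 0.0024, -0.0001] [-0.0278, 0.0001, 0.0006] dist 0.012 deg 1.6
[0.0, -0.0039, -0.0001] [0.0262, 0.0, 0.0] dist 0.004 deg 1.5
position: [0.5058, -0.063, 0.107]
ft_force: [0.4, -0.1, -0.1]
position: [0.5066, -0.0633, 0.1082]
ft_force: [1.0, -0.4, -0.0]
grip_width: 0.0096
position: [0.5065, -0.0633, 0.1082]
ft_force: [1.1, -0.4, 0.9]
grip_width: 0.0096
t 30.15 p [ 0.5065 -0.0633  0.1082] st [ 58.8 -60.5 108.2] yaw -1.56 Rx [-0. -0. -1.] F [ 1.1 -0.4  0.9] w 0.0096 q [-20.  25.  91.  -0.  63. -19.]
[0.0002, -0.0038, -0.0002] [0.0252, 0.0002, 0.0002] dist 0.004 deg 1.4
```

```bash
python3 -m crank '{"hand":[255,255,255,255,255],"translation":[[0,-0.001,0],[0,-0.002,0],[0,-0.003,0],[0,-0.0038,0],[0,-0.0038,0]],"dr":[[0.007,0,0],[0.013,0,0],[0.02,0,0],[0.025,0,0],[0.025,0,0]]}' | egrep 'pos|force'
python3 -m crank '{"hand":[255,255,255],"translation":[[0,-0.0003,0],[0,-0.0006,0],[0,-0.0006,0]],"dr":[[0.002,0,0],[0.004,0,0],[0.004,0,0]]}' | egrep 'pos|force'
python3 -c "
from plan import *
now()"
```

```text
position: [0.5032, -0.0632, 0.1082]
ft_force: [5.5, -0.0, -1.7]
position: [0.5031, -0.0632, 0.1082]
ft_force: [7.2, -0.0, -2.4]
t 30.95 p [ 0.5031 -0.0632  0.1082] st [ 55.4 -60.5 108.2] yaw -3.2 Rx [ 0.002 -0.    -1.   ] F [ 7.2 -0.  -2.4] w 0.0099 q [-21.  25.  92.   0.  63. -17.]
```

```bash
python3 -m crank '{"hand":[255,255,255,255],"translation":[[-0.001,0.0004,0],[-0.003,0.0004,0],[-0.005,0.0004,0],[-0.005,0.0004,0]],"dr":[[0,0,0],[0,0,0],[0,0,0],[0,0,0]]}' | egrep 'pos|force'
python3 -m crank '{"hand":[255,255,255,255,255],"translation":[[0.001,0,0],[0.002,0,0],[0.003,0,0],[0.004,0,0],[0.0048,0,0]],"dr":[[0,0,0],[0,0,0],[0,0,0],[0,0,0],[0,0,0]]}' | egrep 'pos|force'
python3 -m crank '{"hand":[240,230,220,212,205],"translation":[[0,0,0],[0,0,0],[0,0,0],[0,0,0],[0,0,0]],"dr":[[0,0,0],[0,0,0],[0,0,0],[0,0,0],[0,0,0]]}' | egrep 'pos|force|width'
python3 -m crank '{"hand":[195,185,175,165,165],"translation":[[0,0,0],[0,0,0],[0,0,0],[0,0,0],[0,0,0]],"dr":[[0,0,0],[0,0,0],[0,0,0],[0,0,0],[0,0,0]]}' | egrep 'pos|force|width'
python3 chk2.py p1
```

```text
position: [0.5031, -0.0631, 0.1131]
ft_force: [4.5, 1.6, -3.4]
position: [0.5032, -0.0632, 0.1087]
ft_force: [5.3, -0.4, 4.0]
position: [0.5016, -0.0629, 0.1079]
ft_force: [-0.4, 0.8, 0.4]
grip_width: 0.0167
position: [0.5023, -0.0631, 0.1082]
ft_force: [-0.1, 0.2, 0.1]
grip_width: 0.0303
t 32.85 p [ 0.5023 -0.0631  0.1082] st [ 54.6 -60.5 108.2] yaw -3.21 Rx [-0.001 -0.    -1.   ] F [-0.1  0.2  0.1] w 0.0303 q [-21.  25.  92.  -0.  63. -17.]
-80 21 [ 62.7 134.1] -68 26 [ 62.8 134.4] -44 19 [ 60.  135.1] -32 0  -20 0  -8 0  4 0  16 0  28 0  40 0  52 0
```

The door still rolls back about 2.5°. The upper knuckle rolls inward and the lower outward during closing, so the door ends with its top leaning in, then un-leans and opens. I'll grip it again, bring it to the stop with the top leaning slightly outward, slide it up and down, and release; un-leaning then presses it onto the stop.

```bash
python3 -m crank '{"hand":[165,165,165],"translation":[[0.002,0.0025,0],[0.004,0.0043,0],[0.004,0.0043,0]],"dr":[[-0.029,0,0],[-0.029,0,0],[-0.029,0,0]]}' | egrep 'pos|force'
python3 -m crank '{"hand":[185,200,215,225,235],"translation":[[0,0,0],[0,0,0],[0,0,0],[0,0,0],[0,0,0]],"dr":[[0,0,0],[0,0,0],[0,0,0],[0,0,0],[0,0,0]]}' 25 | egrep 'pos|force|width'
python3 -m crank '{"hand":[255,255,255],"translation":[[0,0,0],[0,0,0],[0,0,0]],"dr":[[0,0,0],[0,0,0],[0,0,0]]}' 40 | egrep 'pos|force|width'
python3 - <<'E'
from plan import *
now()
R=Rd(-3.0)@Ro.from_rotvec([0,0,-.03]).as_matrix()
print(R.round(3)); plan([(st(56.3,-60.4,104),R),(st(56.3,-60.4,108),R),(st(56.3,-60.4,104),R)])
E
```

```text
position: [0.5068, -0.0633, 0.1039]
ft_force: [0.6, 0.5, -0.2]
position: [0.5068, -0.0634, 0.1043]
ft_force: [-0.1, 0.5, 0.4]
grip_width: 0.0094
position: [0.5068, -0.0634, 0.1043]
ft_force: [0.9, -0.4, 0.4]
grip_width: 0.0091
t 34.0 p [ 0.5068 -0.0634  0.1043] st [ 59.  -60.6 104.3] yaw -1.55 Rx [-0. -0. -1.] F [ 0.9 -0.4  0.4] w 0.0091 q [-20.  26.  92.  -0.  63. -19.]
[[-0.03   0.998 -0.052]
 [ 0.002 -0.052 -0.999]
 [-1.    -0.03   0.   ]]
[0.0003, -0.0027, -0.0002] [0.0253, 0.0005, -0.0296] dist 0.003 deg 2.2
[-0.004, -0.0001, 0.0] [0.0, 0.0, 0.0] dist 0.004 deg 0.0
[0.004, 0.0001, 0.0] [0.0, 0.0, 0.0] dist 0.004 deg 0.0
```

```bash
python3 -m crank '{"hand":[255,255,255,255,255],"translation":[[0,-0.0006,0],[0,-0.0012,0],[0,-0.0018,0],[0,-0.002,0],[0,-0.002,0]],"dr":[[0.005,0,-0.006],[0.01,0,-0.012],[0.015,0,-0.018],[0.021,0,-0.025],[0.023,0,-0.025]]}' | egrep 'pos|force'
python3 -c "
from plan import *
now(); print(sensors.observe()['wrist_torque'])"
python3 -m crank '{"hand":[255,255,255,255],"translation":[[-0.001,0,0],[-0.003,0,0],[-0.004,0,0],[-0.004,0,0]],"dr":[[0,0,0],[0,0,0],[0,0,0],[0,0,0]]}' | egrep 'pos|force'
python3 -c "
from plan import *
now(); print(sensors.observe()['wrist_torque'])"
```

```text
position: [0.5049, -0.0633, 0.1043]
ft_force: [0.4, 0.1, 1.4]
t 34.5 p [ 0.5049 -0.0633  0.1043] st [ 57.2 -60.6 104.3] yaw -2.85 Rx [-0.025  0.001 -1.   ] F [0.4 0.1 1.4] w 0.0092 q [-20.  26.  91.  -1.  64. -17.]
[ 0.07763052 -0.53478046  0.30754074]
position: [0.5049, -0.0632, 0.1082]
ft_force: [3.1, 0.6, -5.6]
t 34.9 p [ 0.5049 -0.0632  0.1082] st [ 57.1 -60.5 108.2] yaw -2.86 Rx [-0.026  0.001 -1.   ] F [ 3.1  0.6 -5.6] w 0.0092 q [-20.  26.  91.  -1.  65. -17.]
[ 0.01756662 -0.99658965  0.17206224]
```

```bash
python3 -m crank '{"hand":[255,255,255,255,255],"translation":[[0.001,0,0],[0.002,-0.0003,0],[0.003,-0.0005,0],[0.004,-0.0005,0],[0.004,-0.0005,0]],"dr":[[0,0,0],[0,0,0],[0,0,0],[0,0,0],[0,0,0]]}' | egrep 'pos|force'
python3 -m crank '{"hand":[240,230,220,212,205],"translation":[[0,0,0],[0,0,0],[0,0,0],[0,0,0],[0,0,0]],"dr":[[0,0,0],[0,0,0],[0,0,0],[0,0,0],[0,0,0]]}' | egrep 'pos|force|width'
python3 chk2.py r0
python3 -m crank '{"hand":[195,185,175,165,165],"translation":[[0,0,0],[0,0,0],[0,0,0],[0,0,0],[0,0,0]],"dr":[[0,0,0],[0,0,0],[0,0,0],[0,0,0],[0,0,0]]}' | egrep 'pos|force|width'
python3 chk2.py r1
```

```text
position: [0.5048, -0.0638, 0.1056]
ft_force: [0.0, -0.7, 9.4]
position: [0.5036, -0.0632, 0.1039]
ft_force: [0.6, 0.1, -1.0]
grip_width: 0.017
t 35.9 p [ 0.5036 -0.0632  0.1039] st [ 55.9 -60.6 103.9] yaw -2.88 Rx [-0.027  0.001 -1.   ] F [ 0.6  0.1 -1. ] w 0.017 q [-20.  26.  91.  -1.  64. -17.]
-80 41 [ 58.  135.1] -68 23 [ 57.1 137.3] -44 9 [ 58.4 137.3] -32 0  -20 0  -8 0  4 0  16 0  28 0  40 0  52 0  position: [0.5042, -0.0633, 0.1043]
ft_force: [0.1, 0.1, 0.8]
grip_width: 0.03
t 36.45 p [ 0.5042 -0.0633  0.1043] st [ 56.4 -60.6 104.3] yaw -2.87 Rx [-0.026  0.001 -1.   ] F [0.1 0.1 0.8] w 0.03 q [-20.  26.  91.  -1.  64. -17.]
-80 21 [ 57.1 135.5] -68 18 [ 56.6 136.1] -44 13 [ 57.2 137.1] -32 0  -20 0  -8 0  4 0  16 0  28 0  40 0  52 0
```

Much better: 57 at the top edge, near the shut value. I'll lift away gently and check.

```bash
python3 -m crank '{"hand":[165,165,165,165,165],"translation":[[-0.005,0,0],[-0.015,0,0],[-0.03,0,0],[-0.05,0,0],[-0.08,0,0]],"dr":[[0,0,0],[0,0,0],[0,0,0],[0,0,0],[0,0,0]]}' | egrep 'pos|force'
python3 -m crank '{"hand":[165,165,165,165,165],"translation":[[-0.04,-0.02,0],[-0.07,-0.06,0.03],[-0.08,-0.1,0.07],[-0.08,-0.14,0.11],[-0.08,-0.16,0.13]],"dr":[[0,0,0],[0,0,0],[0,0,0],[0,0,0],[0,0,0]]}' | egrep 'pos|force'
cat > fin.py <<'E'
from fit import *
from plan import *
import sys
now(); A=[]
for n,(r,c) in(("top",(110,210)),("side",(140,200))):
    im,d=grab(n,sys.argv[1]); A.append(cv2.resize(im[r:r+150,c:c+150],(400,400),interpolation=cv2.INTER_CUBIC))
    P=pts(n,d).reshape(-1,3); P=P[~np.isnan(P[:,0])]; q=np.array([tost(p) for p in P if .42<p[0]<.72 and -.12<p[1]<.12])
    b=q[(q[:,2]>131)&(q[:,2]<144)&(q[:,0]>40)]; v=line(b/1000); print(n,"door top ang",np.degrees(np.arctan2(v[1],v[0])).round(1),b.mean(0).round(1))
    for y in range(-80,75,20):
        c=b[(b[:,1]>y)&(b[:,1]<y+20)]; print((y+10,c.mean(0).round(1)[[0,2]].tolist()) if len(c) else y,end=" ")
    if n=="side":
        for z in range(20,125,15):
            c=q[(q[:,2]>z)&(q[:,2]<z+15)&(q[:,1]<-76)&(q[:,1]>-82)&(q[:,0]>40)]; print("endface z",z,len(c),c.mean(0).round(1) if len(c) else "")
cv2.imwrite(f"pics/{sys.argv[1]}.png",np.hstack(A))
E
python3 fin.py s1
```

```text
position: [0.5057, -0.0632, 0.185]
ft_force: [0.1, -0.1, 0.1]
position: [0.3406, -0.1859, 0.2698]
ft_force: [0.1, -1.0, -0.2]
t 37.5 p [ 0.3406 -0.1859  0.2698] st [-100.5 -191.6  269.8] yaw -2.81 Rx [-0.024 -0.001 -1.   ] F [ 0.1 -1.  -0.2] w 0.03 q [-46.   4.  92.  -1.  85. -43.]
top door top ang -89.2 [ 54.8  -1.5 138.1]
(-70, [56.2, 135.4]) (-50, [55.3, 136.0]) (-30, [54.9, 137.8]) (-10, [54.4, 137.5]) (10, [54.8, 138.4]) (30, [54.5, 139.4]) (50, [54.3, 139.9]) (70, [53.8, 140.2]) side door top ang -89.6 [ 56.7  -8.  138.7]
(-70, [57.0, 135.7]) (-50, [56.8, 137.2]) (-30, [57.0, 137.9]) (-10, [56.5, 138.9]) (10, [57.1, 139.7]) (30, [56.3, 140.4]) (50, [57.0, 141.4]) (70, [55.1, 141.0]) endface z 20 0 
endface z 35 0 
endface z 50 0 
endface z 65 0 
endface z 80 1 [ 55.4 -76.1  91.6]
endface z 95 3 [ 55.2 -76.2 101.9]
endface z 110 7 [ 55.5 -76.6 118.2]
```

Door is at -89.2/-89.6° with its centre at x≈55.8, so it's shut. Its top reads 1.5-2 mm higher than before, though, so I'll check the seating by comparing the upper knuckle's height across the pictures.

Run:
```python
from fit import *
from plan import *
for t in("j","z","z2","n3","s1"):
  for n in("side","top"):
    try: P=pts(n,np.load(f"pics/{t}_{n}.npy")).reshape(-1,3)
    except Exception: continue
    P=P[~np.isnan(P[:,0])]; q=np.array([tost(p) for p in P if .48<p[0]<.54 and .06<p[1]<.11])
    b=q[(np.hypot(q[:,0]-55,q[:,1]-88)<11)&(q[:,2]>112)&(q[:,2]<132)]
    if len(b): print(t,n,len(b),"upper knuckle top z: pct80",np.percentile(b[:,2],80).round(1),"med",np.median(b[:,2]).round(1),"xy",b.mean(0).round(1)[:2])
```

```text
j side 44 upper knuckle top z: pct80 122.9 med 121.0 xy [56.4 87.3]
z side 24 upper knuckle top z: pct80 124.1 med 122.4 xy [54.  87.3]
z top 38 upper knuckle top z: pct80 123.2 med 120.0 xy [53.3 86.9]
z2 side 24 upper knuckle top z: pct80 122.7 med 121.6 xy [54.  88.1]
s1 side 26 upper knuckle top z: pct80 126.0 med 124.6 xy [54.7 87.5]
s1 top 38 upper knuckle top z: pct80 125.2 med 123.4 xy [54.1 86.7]
```

View pics/s1.png

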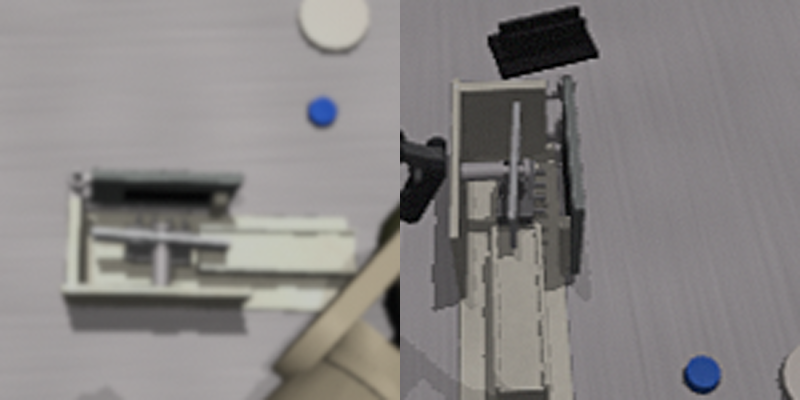

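The upper knuckle is about 2.5 mm higher than when first seated (both cameras): the door is shut but jammed just above its seats. The view also shows the hanger hung and the dish and cap untouched. I'll press lightly on the door's top near the hinge to seat it.

```bash
python3 -c "
from plan import *
plan([(st(20,-60,250),-3),(st(56,56,200),-3),(st(56,56,147),-3)])"
```

```text
[0.0163, 0.1218, -0.1348] [-0.005, 0.0026, 0.025] dist 0.182 deg 1.5
[0.05, 0.036, -0.116] [0.0, 0.0, 0.0] dist 0.131 deg 0.0
[0.053, 0.0, 0.0] [0.0, 0.0, 0.0] dist 0.053 deg 0.0
```

```bash
python3 -m crank '{"hand":[255,255,255,255,255],"translation":[[0.004,0.03,-0.034],[0.008,0.06,-0.067],[0.012,0.09,-0.1],[0.016,0.122,-0.135],[0.016,0.122,-0.135]],"dr":[[0,0,0.006],[0,0,0.012],[0,0,0.018],[-0.004,0.002,0.025],[-0.004,0.002,0.025]]}' | egrep 'pos'
python3 -m crank '{"hand":[255,255,255,255,255],"translation":[[0.01,0.01,-0.03],[0.025,0.018,-0.06],[0.04,0.027,-0.09],[0.05,0.036,-0.116],[0.05,0.036,-0.116]],"dr":[[0,0,0],[0,0,0],[0,0,0],[0,0,0],[0,0,0]]}' 40| egrep 'pos|width'
python3 -m crank '{"hand":[255,255,255,255],"translation":[[0.02,0,0],[0.04,0,0],[0.05,0,0],[0.05,0,0]],"dr":[[0,0,0],[0,0,0],[0,0,0],[0,0,0]]}' | egrep 'pos|force|width'
python3 -c "
from plan import *
now()"
```

```text
position: [0.4724, -0.0525, 0.249]
position: [0.5114, 0.0604, 0.1986]
grip_width: -0.0003
position: [0.511, 0.0576, 0.1489]
ft_force: [-0.2, 0.8, 0.6]
grip_width: 0.0001
t 39.0 p [0.511  0.0576 0.1489] st [ 56.9  60.5 148.9] yaw -2.66 Rx [-0.002  0.002 -1.   ] F [-0.2  0.8  0.6] w 0.0001 q [-7. 23. 88.  0. 70. -4.]
```

```bash
python3 -m crank '{"hand":[255,255,255,255,255],"translation":[[0.002,0,0],[0.004,0,0],[0.006,0,0],[0.007,0,0],[0.008,0,0]],"dr":[[0,0,0],[0,0,0],[0,0,0],[0,0,0],[0,0,0]]}' | egrep 'pos|force'
python3 -m crank '{"hand":[255,255,255],"translation":[[0.0005,0,0],[0.001,0,0],[0.001,0,0]],"dr":[[0,0,0],[0,0,0],[0,0,0]]}' | egrep 'pos|force'
python3 -m crank '{"hand":[255,255,255],"translation":[[0.0005,0,0],[0.001,0,0],[0.001,0,0]],"dr":[[0,0,0],[0,0,0],[0,0,0]]}' | egrep 'pos|force'
```

```text
position: [0.5115, 0.0579, 0.1415]
ft_force: [0.0, 0.0, 0.9]
position: [0.5114, 0.0579, 0.1403]
ft_force: [-0.8, -1.2, -0.1]
position: [0.5115, 0.0579, 0.1395]
ft_force: [1.1, 0.4, 0.8]
```

```bash
python3 -m crank '{"hand":[255,255,255],"translation":[[0.0005,0,0],[0.001,0,0],[0.001,0,0]],"dr":[[0,0,0],[0,0,0],[0,0,0]]}' | egrep 'pos|force'
python3 -m crank '{"hand":[255,255,255],"translation":[[0.0005,0,0],[0.001,0,0],[0.001,0,0]],"dr":[[0,0,0],[0,0,0],[0,0,0]]}' | egrep 'pos|force'
python3 chk2.py t1
```

```text
position: [0.5119, 0.0579, 0.1392]
ft_force: [-1.1, 0.6, 7.4]
position: [0.5123, 0.0578, 0.1391]
ft_force: [-2.3, -0.3, 13.9]
t 40.7 p [0.5123 0.0578 0.1391] st [ 58.2  60.8 139.1] yaw -2.63 Rx [ 0.003  0.001 -1.   ] F [-2.3 -0.3 13.9] w 0.0002 q [-7. 23. 88.  0. 68. -4.]
-80 18 [ 63.6 132.7] -68 19 [ 63.1 133.5] -44 20 [ 61.8 134.5] -32 17 [ 61.9 135.3] -20 18 [ 60.  136.2] -8 15 [ 61.4 136.4] 4 18 [ 59.1 136.4] 16 16 [ 59.5 137.3] 28 14 [ 58.5 138.9] 40 16 [ 58.1 138. ] 52 4 [ 57.5 139.3]
```

Now the door is seated (top about 139.5) but about 2.5° open. Pushing high moves the upper knuckle inward, and that winds the door open on release. So I'll push from outside, low and near the hinge, with the hand tilted 40°. That moves the lower knuckle inward and leaves a closing bias.

```bash
python3 -m crank '{"hand":[255,255,255,255],"translation":[[-0.002,0,0],[-0.02,0,0],[-0.06,0,0],[-0.07,0.02,0]],"dr":[[0,0,0],[0,0,0],[0,0,0],[0,0,0]]}' | egrep 'pos|force'
python3 - <<'E'
from plan import *
now()
R=lambda a: Rd(-3)@Ro.from_rotvec([0,0,-a]).as_matrix()
plan([(st(100,45,190),R(.35)),(st(105,45,150),R(.7)),(st(105,45,80),R(.7)),(st(95,45,35),R(.7)),(st(85,45,35),R(.7))])
print(R(.7).T@np.r_[ex,0], "tool-frame of station +x")
E
```

```text
position: [0.5315, 0.057, 0.211]
ft_force: [1.3, 0.3, -0.1]
t 41.15 p [0.5315 0.057  0.211 ] st [ 77.4  61.  211. ] yaw -2.62 Rx [ 0.004  0.001 -1.   ] F [ 1.3  0.3 -0.1] w 0.0004 q [-7. 21. 79.  0. 80. -4.]
[0.0211, 0.0224, 0.0161] [0.0068, -0.0001, -0.3537] dist 0.035 deg 20.3
[0.0359, 0.0184, 0.0] [0.0, 0.0, -0.35] dist 0.04 deg 20.1
[0.0535, 0.0451, 0.0] [0.0, 0.0, 0.0] dist 0.07 deg 0.0
[0.0409, 0.0213, -0.0] [0.0, 0.0, 0.0] dist 0.046 deg 0.0
[0.0064, -0.0076, -0.0] [0.0, 0.0, 0.0] dist 0.01 deg 0.0
[-6.44217687e-01  7.64842187e-01  6.68057272e-20] tool-frame of station +x
```

```bash
python3 -m crank '{"hand":[255,255,255,255,255],"translation":[[0.004,0.006,0.003],[0.008,0.011,0.006],[0.013,0.017,0.010],[0.021,0.0224,0.016],[0.021,0.0224,0.016]],"dr":[[0,0,-0.088],[0,0,-0.177],[0,0,-0.265],[0.007,0,-0.354],[0.007,0,-0.354]]}' | egrep 'pos|force'
python3 -m crank '{"hand":[255,255,255,255,255],"translation":[[0.009,0.005,0],[0.018,0.009,0],[0.027,0.014,0],[0.036,0.0184,0],[0.036,0.0184,0]],"dr":[[0,0,-0.088],[0,0,-0.175],[0,0,-0.262],[0,0,-0.35],[0,0,-0.35]]}' | egrep 'pos|force'
python3 - <<'E'
from plan import *
now()
R=Rd(-3)@Ro.from_rotvec([0,0,-.7]).as_matrix()
plan([(st(105,45,80),R),(st(95,45,35),R),(st(85,45,35),R)])
E
```

```text
position: [0.5537, 0.0391, 0.1835]
ft_force: [-0.9, 0.4, -0.6]
position: [0.5574, 0.0398, 0.1436]
ft_force: [-0.3, 0.4, 0.2]
t 42.15 p [0.5574 0.0398 0.1436] st [104.2  45.1 143.6] yaw -2.98 Rx [-0.65   0.035 -0.759] F [-0.3  0.4  0.2] w -0.0002 q [ -7.  46.  54.  -3. 121.  -4.]
[0.0478, 0.042, 0.0002] [0.0003, -0.0008, 0.0087] dist 0.064 deg 0.5
[0.0409, 0.0213, -0.0] [0.0, 0.0, 0.0] dist 0.046 deg 0.0
[0.0064, -0.0076, -0.0] [0.0, 0.0, 0.0] dist 0.01 deg 0.0
```

```bash
python3 -m crank '{"hand":[255,255,255,255],"translation":[[0.02,0.02,0],[0.04,0.035,0],[0.048,0.042,0],[0.048,0.042,0]],"dr":[[0,0,0],[0,0,0],[0,0,0],[0,0,0]]}' | egrep 'pos|force'
python3 - <<'E'
from plan import *
now()
R=Rd(-3)@Ro.from_rotvec([0,0,-.7]).as_matrix()
plan([(st(95,45,26),R),(st(76,45,26),R)])
E
```

```text
position: [0.5583, 0.0398, 0.0825]
ft_force: [-0.1, -0.2, 0.9]
t 42.55 p [0.5583 0.0398 0.0825] st [105.   45.2  82.5] yaw -2.99 Rx [-0.646  0.034 -0.762] F [-0.1 -0.2  0.9] w -0.0005 q [ -7.  50.  57.  -3. 114.  -4.]
[0.0495, 0.0289, 0.0002] [0.0001, -0.0006, 0.0042] dist 0.057 deg 0.2
[0.0122, -0.0145, 0.0] [0.0, 0.0, 0.0] dist 0.019 deg 0.0
```

```bash
python3 -m crank '{"hand":[255,255,255,255],"translation":[[0.02,0.012,0],[0.04,0.024,0],[0.0495,0.029,0],[0.0495,0.029,0]],"dr":[[0,0,0],[0,0,0],[0,0,0],[0,0,0]]}' | egrep 'pos|force'
python3 -m crank '{"hand":[255,255,255,255,255],"translation":[[0.0032,-0.0038,0],[0.0064,-0.0076,0],[0.009,-0.0107,0],[0.0109,-0.013,0],[0.0122,-0.0145,0]],"dr":[[0,0,0],[0,0,0],[0,0,0],[0,0,0],[0,0,0]]}' | egrep 'pos|force'
python3 chk2.py u1
```

```text
position: [0.5485, 0.0402, 0.0261]
ft_force: [-0.2, 1.1, 0.4]
position: [0.5296, 0.0412, 0.0263]
ft_force: [-0.0, 0.5, -0.3]
t 43.45 p [0.5296 0.0412 0.0263] st [76.4 45.1 26.3] yaw -3.01 Rx [-0.647  0.035 -0.762] F [-0.   0.5 -0.3] w 0.0 q [ -7.  51.  65.  -3. 104.  -4.]
-80 14 [ 60.7 133.1] -68 20 [ 60.7 134. ] -44 20 [ 59.7 134.5] -32 17 [ 59.3 135.9] -20 19 [ 59.3 135.9] -8 15 [ 58.9 136.8] 4 18 [ 58.3 136.9] 16 15 [ 57.8 137.6] 28 15 [ 58.1 137.9] 40 16 [ 56.7 138.7] 52 17 [ 57.7 139.8]
```

```bash
python3 -m crank '{"hand":[255,255,255,255],"translation":[[0.0006,-0.0008,0],[0.0013,-0.0015,0],[0.0019,-0.0023,0],[0.0026,-0.0031,0]],"dr":[[0,0,0],[0,0,0],[0,0,0],[0,0,0]]}' | egrep 'pos|force'
python3 -m crank '{"hand":[255,255,255],"translation":[[0.0006,-0.0008,0],[0.0013,-0.0015,0],[0.0013,-0.0015,0]],"dr":[[0,0,0],[0,0,0],[0,0,0]]}' | egrep 'pos|force'
python3 -m crank '{"hand":[255,255,255],"translation":[[0.0006,-0.0008,0],[0.0009,-0.0011,0],[0.0009,-0.0011,0]],"dr":[[0,0,0],[0,0,0],[0,0,0]]}' | egrep 'pos|force'
python3 chk2.py u2
```

```text
position: [0.5258, 0.0414, 0.026]
ft_force: [-0.3, 0.1, -0.4]
position: [0.5237, 0.0415, 0.026]
ft_force: [-0.1, -0.5, 0.6]
position: [0.5223, 0.0416, 0.026]
ft_force: [0.2, 0.1, 0.2]
t 44.5 p [0.5223 0.0416 0.026 ] st [69.1 45.1 26. ] yaw -3.01 Rx [-0.647  0.035 -0.762] F [0.2 0.1 0.2] w 0.0002 q [ -7.  50.  67.  -3. 103.  -4.]
-80 18 [ 60.8 132.8] -68 15 [ 61.2 133.4] -44 21 [ 59.8 135.2] -32 16 [ 59.4 135.8] -20 20 [ 59.1 135.7] -8 15 [ 58.8 136.3] 4 18 [ 58.3 137. ] 16 14 [ 57.6 138.8] 28 17 [ 57.7 137.6] 40 16 [ 57.  138.9] 52 13 [ 57.7 139.7]
```

```bash
python3 -m crank '{"hand":[255,255,255,255],"translation":[[0.0006,-0.0008,0],[0.0013,-0.0015,0],[0.0019,-0.0023,0],[0.0019,-0.0023,0]],"dr":[[0,0,0],[0,0,0],[0,0,0],[0,0,0]]}' | egrep 'pos|force'
python3 -m crank '{"hand":[255,255,255],"translation":[[0.0006,-0.0008,0],[0.0013,-0.0015,0],[0.0013,-0.0015,0]],"dr":[[0,0,0],[0,0,0],[0,0,0]]}' | egrep 'pos|force'
python3 chk2.py u3
```

```text
position: [0.5193, 0.0418, 0.0261]
ft_force: [-0.4, -0.4, -0.9]
position: [0.5181, 0.0417, 0.0261]
ft_force: [5.0, 0.2, 0.3]
t 45.25 p [0.5181 0.0417 0.0261] st [64.9 45.  26.1] yaw -3.01 Rx [-0.645  0.034 -0.763] F [5.  0.2 0.3] w -0.0 q [ -7.  50.  68.  -3. 103.  -4.]
-80 16 [ 56.1 133.4] -68 18 [ 56.8 133.7] -44 17 [ 56.2 135.5] -32 15 [ 57.2 135.7] -20 20 [ 55.6 136. ] -8 15 [ 56. 137.] 4 16 [ 56.4 137.6] 16 16 [ 55.8 137.8] 28 15 [ 55.7 138.5] 40 15 [ 56.4 138.5] 52 17 [ 55.1 138.9]
```

Shut, with 5 N at the hand. I'll push slightly more to shift the lower knuckle, then release slowly.

```bash
python3 -m crank '{"hand":[255,255,255,255],"translation":[[0.0006,-0.0008,0],[0.0013,-0.0015,0],[0.0013,-0.0015,0],[0.0013,-0.0015,0]],"dr":[[0,0,0],[0,0,0],[0,0,0],[0,0,0]]}' | egrep 'pos|force'
python3 -m crank '{"hand":[255,255,255,255,255],"translation":[[-0.0004,0.0005,0],[-0.0008,0.001,0],[-0.0013,0.0015,0],[-0.0019,0.0023,0],[-0.0026,0.0031,0]],"dr":[[0,0,0],[0,0,0],[0,0,0],[0,0,0],[0,0,0]]}' | egrep 'pos|force'
python3 chk2.py u4
python3 -m crank '{"hand":[255,255,255,255,255],"translation":[[-0.002,0.0023,0],[-0.004,0.0046,0],[-0.006,0.007,0],[-0.01,0.012,0],[-0.014,0.017,0]],"dr":[[0,0,0],[0,0,0],[0,0,0],[0,0,0],[0,0,0]]}' | egrep 'pos|force'
python3 chk2.py u5
```

```text
position: [0.5177, 0.0418, 0.0261]
ft_force: [11.9, 1.1, 0.8]
position: [0.519, 0.0418, 0.026]
ft_force: [-0.4, 1.4, 0.6]
t 46.2 p [0.519  0.0418 0.026 ] st [65.7 45.1 26. ] yaw -3.0 Rx [-0.648  0.035 -0.761] F [-0.4  1.4  0.6] w 0.0001 q [ -7.  50.  67.  -3. 103.  -4.]
-80 18 [ 56.5 133.3] -68 17 [ 56.5 133.8] -44 16 [ 55.8 135.7] -32 16 [ 57.2 136. ] -20 18 [ 56.  136.8] -8 16 [ 56.2 137. ] 4 16 [ 57.  137.4] 16 16 [ 55.  137.6] 28 17 [ 56.1 139.2] 40 13 [ 56.1 138.5] 52 16 [ 54.8 138.8] position: [0.542, 0.0405, 0.0257]
ft_force: [0.3, 0.9, -0.4]
t 46.75 p [0.542  0.0405 0.0257] st [88.8 45.1 25.7] yaw -3.01 Rx [-0.647  0.035 -0.762] F [ 0.3  0.9 -0.4] w -0.0003 q [ -7.  52.  63.  -3. 106.  -4.]
-80 17 [ 56.7 133.2] -68 19 [ 56.6 133.8] -44 17 [ 56.3 135.3] -32 16 [ 57.  135.8] -20 20 [ 55.6 136.4] -8 14 [ 56.4 136.8] 4 17 [ 56.5 137.4] 16 18 [ 55.5 137.9] 28 15 [ 55.6 139. ] 40 15 [ 56.9 139.1] 52 17 [ 54.5 139. ]
```

The door stays shut and seated (top 133-139, x≈56 along its whole length). I'll back off a bit more and do the final check.

```bash
python3 -m crank '{"hand":[255,255,255,255,255],"translation":[[-0.01,0.012,0],[-0.02,0.023,0],[-0.04,0.023,0],[-0.04,0.023,0],[-0.04,0.023,0]],"dr":[[0,0,0],[0,0,0],[0,0,0],[0,0,0],[0,0,0]]}' | egrep 'pos|force'
python3 fin.py v1
python3 -m crank '{"hand":[255,255,255,255,255],"translation":[[0,0,0],[0,0,0],[0,0,0],[0,0,0],[0,0,0]],"dr":[[0,0,0],[0,0,0],[0,0,0],[0,0,0],[0,0,0]]}' | egrep 'pos|force'
python3 chk2.py v2
python3 - <<'E'
from fit import *
from plan import *
P=pts("side",np.load("pics/v2_side.npy")).reshape(-1,3); P=P[~np.isnan(P[:,0])]; q=np.array([tost(p) for p in P if .42<p[0]<.54 and -.12<p[1]<.12])
b=q[(q[:,2]>100)&(q[:,2]<120)&(abs(q[:,0])<6)&(q[:,1]<78)]; print("hanger",b.min(0),b.max(0),[b[(b[:,1]>a)&(b[:,1]<a+20),2].mean().round(1) for a in(-70,-30,10,50)])
b=q[(np.hypot(q[:,0]-55,q[:,1]-88)<11)&(q[:,2]>112)&(q[:,2]<132)]; print("knuckle",np.percentile(b[:,2],80),np.median(b[:,2]))
E
```

```text
position: [0.5846, 0.0383, 0.0409]
ft_force: [0.7, -0.9, -0.7]
t 47.3 p [0.5846 0.0383 0.0409] st [131.4  45.1  40.9] yaw -3.0 Rx [-0.647  0.035 -0.762] F [ 0.7 -0.9 -0.7] w 0.0001 q [ -7.  55.  53.  -3. 113.  -4.]
top door top ang -88.9 [ 54.8 -54.8 134.2]
(-70, [54.5, 133.2]) (-50, [54.6, 134.3]) (-30, [55.5, 135.9]) -20 0 20 40 60 side door top ang 21.1 [ 98.5   6.8 137. ]
(-70, [56.4, 134.0]) (-50, [56.7, 134.7]) (-30, [56.7, 135.9]) (-10, [55.9, 136.5]) (10, [127.3, 138.5]) (30, [143.1, 136.9]) (50, [93.4, 139.3]) (70, [55.7, 140.0]) endface z 20 0 
endface z 35 0 
endface z 50 0 
endface z 65 0 
endface z 80 0 
endface z 95 6 [ 54.8 -76.6 101.8]
endface z 110 10 [ 56.  -76.8 117.5]
position: [0.5848, 0.0383, 0.0412]
ft_force: [-0.1, 0.7, 0.3]
t 47.9 p [0.5848 0.0383 0.0412] st [131.6  45.   41.2] yaw -3.01 Rx [-0.647  0.035 -0.762] F [-0.1  0.7  0.3] w -0.0002 q [ -7.  55.  53.  -3. 113.  -4.]
-80 17 [ 56.2 133.6] -68 19 [ 56.5 134.3] -44 18 [ 56.2 135.1] -32 16 [ 57.  135.9] -20 19 [ 55.8 136.1] -8 16 [ 56.2 137. ] 4 14 [ 57.2 137.8] 16 17 [ 54.8 137.7] 28 16 [ 56.5 139.1] 40 14 [ 56.5 138.6] 52 14 [ 54.6 138.9] hanger [ -4.6 -67.6 100.8] [  5.9  71.3 115.6] [np.float64(110.7), np.float64(111.9), np.float64(112.0), np.float64(111.3)]
knuckle 123.7 121.80000000000001
```

View pics/v1.png

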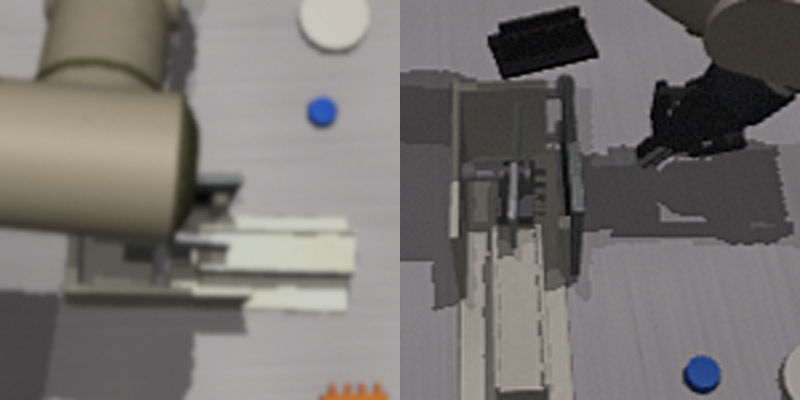

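The final view shows the door shut along the station's front edge (right crop, (572,180)), the hanger on the pin at (515,180), the cap and dish undisturbed, and the gripper clear at (650,150). Handing in.

```bash
python3 -c "
from rig import env
print(env.close_job())"
```

```text
the job is handed in; nothing more can be done
None
```

The pipette station is ready and the job is handed in at about 48 s of robot time, but the door took several tries to stay shut.

**Hanger:** I pushed it along the ledge with closed fingers until it dropped onto the headed pin. In the last check it hung level, station y -68 to +71 mm, top about 111–112 mm.

**Door:** I took the small grey door from its holder and lowered it onto both hinge pins standing open, with no side force. I then released it and swung it shut.

**What went wrong on the way:**
- After each of the first few closings the door rolled back 2–5° on its loose hinges.
- One correction left it shut but about 2.5 mm above its seats. When I pressed it down it seated again, but stood about 2.5° open.
- For those corrections I gripped and lifted the door about 4–5 mm on its pins twice, after it was already hung.
- A last slow push, low and near the hinge, closed it, and it stayed shut after I let go.

**Last checks, with the gripper clear of everything:**
- **Door shut:** the side camera puts the door at x ≈ 56 mm along its length, and the top camera at about 55 mm. Nominal is 55 mm, so the 1–2 mm difference is within the camera calibration.
- **Door seated:** the upper knuckle is back at its first seated height. The door's top slopes from 139 to 133.5 mm, about 0.04 rad of sag.
- **Holding:** two readings 0.6 s apart showed no movement.
- **Other things:** the dish and cap look untouched. I didn't check the bottle or tip box in the last view, but the arm stayed clear of them.

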